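# Charge the leach dish with ceramic media and start the stirrer

## Task

Using the scoop, and never touching the ceramic lumps with the fingers, move all five lumps from the blue tray into the glass dish on the stirrer, tipping them in from just above the dish. Once they are in, press the stirrer's red plunger fully down to start it and let it spring back. Finish with the scoop standing upright on its black mat, the dish still in its place on the stirrer and the bottles, jar and cup undisturbed.

Things in the scene. Friction and masses are not known exactly. Their poses are not given: they have to be found in the camera images.
- tray: fixed blue open tray, long axis x. Origin: centre of its underside. Inner floor 205 (x) x 100 (y) mm at z 4; walls upright, 4 mm thick, tops at z 50; outside 213 x 108. At the start the lumps lie at x -100 to +4, the floor from x +6 to +102 is clear; the -x end faces roughly to the robot
- chunk0: terracotta coloured glazed ceramic lump, a round lens with blunted rim, 26 mm across and 16 mm thick, about 18 g. Origin at its centre, z its short axis
- chunk1: terracotta coloured glazed ceramic lump, a round lens with blunted rim, 26 mm across and 16 mm thick, about 18 g. Origin at its centre, z its short axis
- chunk2: terracotta coloured glazed ceramic lump, a round lens with blunted rim, 26 mm across and 16 mm thick, about 18 g. Origin at its centre, z its short axis
- chunk3: terracotta coloured glazed ceramic lump, a round lens with blunted rim, 26 mm across and 16 mm thick, about 18 g. Origin at its centre, z its short axis
- chunk4: terracotta coloured glazed ceramic lump, a round lens with blunted rim, 26 mm across and 16 mm thick, about 18 g. Origin at its centre, z its short axis
- scoop: loose steel scoop, green handle, 0.2 kg. Origin: centre of the bowl's underside. Bowl x -42 to +42 mm, 90 wide (85 inside), flat floor 2 thick, open at the nose (-x), side walls to z 40 (none over the front 30 mm), rear wall to z 40. Handle: level bar along x, x +34 to +132, 20 wide (y), 18 high, centred at z 72, on a neck inside the rear wall at x 34 to 42
- scoop_grip (a point): point in the middle of the scoop's handle section where it is best pinched: x +75, y 0, z 72 mm in the scoop frame; axes as the scoop
- scoop_lip (a point): middle of the scoop's front lip, underside: x -42, y 0, z 0 mm in the scoop frame
- mat: fixed black rubber mat 260 (x) x 150 (y) x 3 mm on the table, the scoop's place. Origin: centre of its underside
- stirrer: fixed slim white stirrer, a slab 260 (x) x 190 (y) x 30 mm with a blue stripe on its -x edge. Origin: centre of its underside. Its grey round plate is centred at x +35 mm, its red plunger at x -95 mm
- plate (a point): centre of the stirrer's grey plate on its top face, z 30 mm; the dish stands here
- dish: loose straight-sided glass dish, outer radius 85 mm, 60 mm high, wall and base 5 mm, 0.7 kg, open upward. Origin: centre of its underside, standing on the stirrer (rim 90 mm above the table)
- plunger_top (a point): centre of the top face of the red round plunger (34 mm across), about 58 mm above the table when out; pressed straight down
- plunger (a joint): travel of the plunger, m: 0 out, 0.012 fully down. Sprung; fully down takes about 8 N
- sample_bottle: bystander: clear glass sample bottle with white cap, radius 30, height 125 mm. Origin: centre of its underside
- amber_jar: bystander: amber jar with white cap, radius 32, height 100 mm. Origin: centre of its underside
- cup: bystander: white plastic cup, rim radius 34, height 85 mm. Origin: centre of its underside
- reagent_bottle: bystander: white plastic bottle with blue cap, radius 30, height 150 mm. Origin: centre of its underside
Not all that is in view belongs to the job. Of the things that look like the dish, the largest one is meant. What is shaped like the scoop but pink is not meant.

How it is judged:
By the outcome, as a careful person would: the job done as asked, in the order asked, and still so for the second after the job is handed in, with the robot touching nothing.
It also fails if it takes over 72 s, if anything falls off the work surface, if the arm or the gripper's body presses on something with over 40 N, if the wrist force passes 120 N, or if a joint passes its speed limit or range.

## Robot

A 6-joint arm with a two-finger parallel gripper is mounted at the origin on the work surface. World frame = base frame: x ahead of the robot, y to its left, z up, the work surface at z = 0. Lengths are in m, angles in degrees, forces in N, time in s.
With the tool pointing down it reaches from about 0.4 to 0.825 m from the base axis. Payload 7 kg.
Tool frame: the origin (TCP) lies at the very end of the fingers, on their centre line; the grasp point (between the pads) lies 19 mm behind it (ctrl.tcp_to_grasp is the distance from the TCP to the grasp point, in m); z points along the fingers, y is the direction in which the jaws open and shut (so a half turn about z gives the same grasp; the last joint's range is limited). The gripper opens to 88 mm and grips with 3 to 60 N. Pads are 19 mm wide; open, the fingers measure 130 mm over their backs; the gripper's body (78 mm by 193 mm) begins 47 mm behind the grasp point.
Start: joints at [90.132, 20.546, 0.682, 0, -70.136, -16.507], TCP at [0.19, 0.648, 0.227] pointing down, gripper open.
Joint ranges: [-176.03, 176.03], [-82.01, 121.73], [-58.28, 71.71], [-173.87, 95.51], [-174.79, -0.11], [-173.66, 173.66]. Speed limits (degrees/s): [136.94, 136.94, 172.46, 180, 180, 180].

## Interface

Orientations are given as [roll, pitch, yaw] about the fixed x, y, z axes, in that order (R = Rz(yaw) Ry(pitch) Rx(roll)).
In Python, from plant import ctrl gives the robot as it stands.
- The arm moves only by the tool jog_arm, never from a script. Its argument "commands" is a list of rows, each an object of numbers: "x", "y", "z": the shift along the tool's x, y, z in cm; "roll": the turn about the tool's z in rad. In form: [{"x": .., "y": .., "z": .., "roll": ..}, ...]. A call has 1 to 12 rows; each row shifts and turns the commanded pose from where the row before left it, along the tool's axes as they then stand; what a row does not reach is not made up. A row lasts 1/10 s, in which the tool goes at most 50 mm and 8.59 degrees, less where a joint would pass 70% of its speed; a pose out of reach is approached as far as the arm can. A call is refused whole if a number of a shift passes 5 or a number of a turn 0.15, either way. A call with a gripper value outside its range is refused whole. "gripper" is the finger opening in cm, from 0 to 8.76, set as the call begins (left out, the last holds). The fingers move at their own pace and stop on an object; the grip force is fixed at half the most. Time passes only in rows, so rows that do not move let the fingers close. It gives the time, the measured TCP pose, the force and the opening at its end, in the units of the state.
- ctrl.get_obs(): the state, without advancing time (a new reading comes with each control period).
- ctrl.snapshot(name): name is "scene" or "top" or "wrist"; returns a dict with "image" (420x560x3 uint8, red, green, blue), "mtx" (3x3 intrinsics, pixels), "position" and "orientation" of the camera in the world; the wrist camera has in their place "hand_eye" (4x4, takes a point from camera to tool coordinates, whose origin is the TCP and whose axes are the flange's). Camera axes: x right, y up, looking along -z (the intrinsics and any distortion apply to the point x, -y, -z); pixel columns grow to the right and rows downward; lengths in m; the calibration is good to about 2 mm. A picture is of the moment at which its call begins: read the wrist's pose just before it. There is no depth.
- ctrl.close_job(): hands the job in, once; it reports no verdict.
Trained networks look in the newest picture that a camera, given by its name, has taken for a name from the list of things; names that differ only in an ending like _2 or _b are one class to them, and where a whole thing is asked for, a point or a joint stands for the part that bears it (a point fixed in the world has none). Each returns a list of dicts, best first, with "confidence" (0 to 1); they miss things now and then, are a little off and sometimes report something else, mostly with a low value. They report only what shows in the picture. A call takes as long as a camera call. They do not tell look-alikes from the thing itself.
- ctrl.search_frame(camera, query): "position" ([column, row] as shares, 0 to 1, of the picture: columns of its width, rows of its height, amid what is visible of it).
- ctrl.regions_of(camera, query): "mask" (420x560 bool, what is visible of it) and "position" ([column, row] as shares, 0 to 1, of the picture: columns of its width, rows of its height, amid what is visible of it).
The state is a dict: "clock": time; "joint_pos": joint angles; "qvel": joint speeds; "tau": joint torques, N m; "tool_pos": TCP position; "orientation": TCP orientation; "force": force on the tool from outside, world axes, zero at the start; "moment": the same for the moment, N m; "opening": finger opening in m.
Only numpy, scipy, OpenCV 4.12 (cv2) and the standard library are available. Lean on these libraries where they do the work, as an engineer would, in place of code of your own. Each camera call takes 0.05 s, during which the arm holds its last target.

## Working session

There is one attempt and no reset: what is moved stays moved. The work goes in short steps, Python scripts to look and compute and a tool call to move; the robot and the scene stay as the last step left them, time stands still between calls to the robot, and variables do not carry over. Pictures are saved under pics/ and viewed, and the job is handed in when it is done.

Besides the shell and the picture viewer there is one more tool, called after "Request:" by a JSON object that holds its "api" and its "payload", one argument or row to a line. jog_arm: Moves the arm, as the interface text tells. Its arguments: {"type":"object","properties":{"commands":{"type":"array"},"gripper":{"type":"number"}},"required":["commands"]}

```bash
ls; mkdir -p pics
cat > h.py <<'E'
import numpy as np, cv2
from scipy.spatial.transform import Rotation as R
from plant import ctrl
def snap(n,f=None):
    o=ctrl.get_obs(); s=ctrl.snapshot(n)
    if f: cv2.imwrite('pics/'+f+'.png',s['image'][:,:,::-1])
    return o,s
E
python3 - <<'E'
from h import *
for n in ['scene','top']:
    o,s=snap(n,n+'0'); print({k:v for k,v in s.items() if k!='image'})
print(o)
E
```

```text
pics
{'mtx': array([[536.55780678,   0.        , 279.62248736],
       [  0.        , 536.55780678, 205.18965325],
       [  0.        ,   0.        ,   1.        ]]), 'position': array([1.32186571, 0.16444207, 1.46283311]), 'orientation': array([ 30.67518776,   0.49996513, 104.65484883])}
{'mtx': array([[505.39429557,   0.        , 274.19916082],
       [  0.        , 505.39429557, 208.68094967],
       [  0.        ,   0.        ,   1.        ]]), 'position': array([ 0.35626661, -0.0182698 ,  1.60402418]), 'orientation': array([  5.70250234,  -0.36224331, -91.20128307])}
{'clock': 0.05, 'joint_pos': array([ 9.01325412e+01,  2.05906018e+01,  6.32337538e-01, -2.04282027e-02,
       -7.01391466e+01, -1.65071405e+01]), 'qvel': array([ 0.03621029, -0.08272313,  0.07889403,  0.09541121, -0.0068037 ,
       -0.0797501 ]), 'tau': array([-2.27682067e-03, -5.84670854e+01,  2.94057387e+01,  7.02590838e+00,
        1.03492109e-02, -4.56182897e-05]), 'tool_pos': array([0.19017679, 0.64710805, 0.22562026]), 'orientation': array([ 1.79901147e+02, -9.26823274e-03, -1.63815479e+01]), 'force': array([-0.52417515, -0.17810092, -0.9573146 ]), 'moment': array([ 0.01598864,  0.00099703, -0.06052646]), 'opening': 0.08786514022710927}
```

View pics/scene0.png

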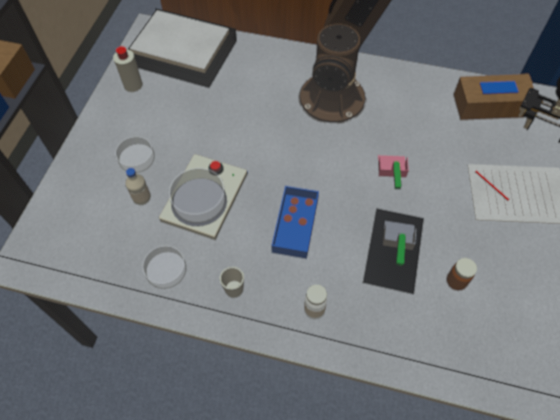

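View pics/top0.png

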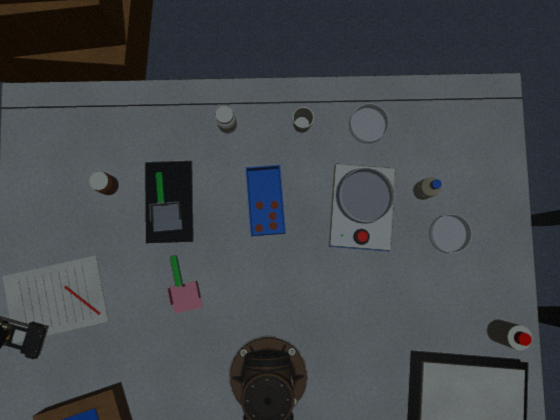

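The scene shot shows the tray at (297,221), the scoop on its mat at (400,240) and the stirrer with dish at (203,195). In the top shot they are at (266,200), (165,210) and (363,205). In the top view +x is up and +y is left.

Possible mix-ups, in top-view pixels:
- **Scoops:** the grey one on the black mat (165,210) is mine. The pink one (185,290) is not.
- **Dishes:** the largest, on the stirrer (364,195), is mine. The smaller ones at (368,124) and (450,233) are not.

Next I measure positions.

```bash
cat >> h.py <<'E'
def ray(s,px):
    K=s['mtx']; Rm=R.from_euler('xyz',s['orientation'],degrees=True).as_matrix(); 
    d=np.array([(px[0]-K[0,2])/K[0,0],-(px[1]-K[1,2])/K[1,1],-1.0]); return np.array(s['position']),Rm@d
def atz(s,px,z):
    p,d=ray(s,px); return p+d*(z-p[2])/d[2]
def proj(s,P):
    K=s['mtx']; Rm=R.from_euler('xyz',s['orientation'],degrees=True).as_matrix(); c=(np.atleast_2d(P)-s['position'])@Rm
    return np.c_[K[0,2]-K[0,0]*c[:,0]/c[:,2], K[1,2]+K[1,1]*c[:,1]/c[:,2]]
def wcam(o,s):
    T=np.eye(4); T[:3,:3]=R.from_euler('xyz',o['orientation'],degrees=True).as_matrix(); T[:3,3]=o['tool_pos']
    W=T@s['hand_eye']; s['position']=W[:3,3]; s['orientation']=R.from_matrix(W[:3,:3]).as_euler('xyz',degrees=True); return s
E
python3 - <<'E'
from h import *
zs={'tray':50,'chunk0':12,'scoop':40,'mat':3,'stirrer':30,'dish':90,'plunger_top':58,'sample_bottle':125,'amber_jar':100,'cup':85,'reagent_bottle':150}
for cam in ['top','scene']:
    o,s=snap(cam)
    for q,z in zs.items():
        for r in ctrl.regions_of(cam,q)[:7]:
            m=r['mask'].astype(np.uint8); c=cv2.findContours(m,0,2)[0]; c=max(c,key=cv2.contourArea) if c else None
            rc=cv2.minAreaRect(c) if c is not None else None
            px=np.array(r['position'])*[560,420]
            print(cam,q,round(r['confidence'],2),px.round(1),m.sum(),np.round(atz(s,px,z/1000)[:2],3),[np.round(v,1) for v in rc] if rc else '')
E
```

```text
top chunk0 0.6 [259.7 206.1] 52 [0.524 0.014] [array([259.5, 204.5]), array([7., 7.]), np.float64(90.0)]
top chunk0 0.56 [363.1 236.6] 101 [ 0.421 -0.31 ] [array([362.5, 236. ]), array([10., 11.]), np.float64(90.0)]
top chunk0 0.38 [260.3 227. ] 30 [0.458 0.013] [array([258.5, 227.5]), array([5., 5.]), np.float64(90.0)]
top scoop 0.71 [183.2 294.2] 1034 [0.255 0.252] [array([181.6, 282.1]), array([57. , 31.1]), np.float64(77.9)]
top scoop 0.69 [165.1 211.9] 1091 [0.509 0.307] [array([164.1, 200.8]), array([58.6, 31.8]), np.float64(84.6)]
top scoop 0.35 [104.6 180.8] 467 [0.61  0.496] [array([103.7, 182.1]), array([28.2, 19.2]), np.float64(26.6)]
top mat 0.6 [175.6 192.3] 2801 [0.575 0.282] [array([169.4, 201.4]), array([81.1, 48.1]), np.float64(89.1)]
top stirrer 0.78 [351.4 228.6] 2462 [ 0.446 -0.271] [array([362.3, 207. ]), array([61.5, 83.6]), np.float64(3.9)]
top dish 0.87 [365.2 198.7] 2570 [ 0.532 -0.306] [array([366.1, 194.8]), array([56.3, 55.9]), np.float64(26.6)]
top dish 0.77 [450.1 234.3] 1374 [ 0.419 -0.557] [array([450., 233.]), array([38., 42.]), np.float64(90.0)]
top 
[... 2684 characters left out ...]
.0)]
scene sample_bottle 0.59 [315.4 301.4] 668 [0.817 0.117] [array([314.5, 302. ]), array([34., 23.]), np.float64(90.0)]
scene sample_bottle 0.2 [296.4 227.7] 2285 [0.617 0.017] [array([294.4, 222. ]), array([37.3, 69.2]), np.float64(11.3)]
scene amber_jar 0.66 [462.  273.9] 741 [0.63  0.487] [array([461.3, 274.3]), array([24.7, 35.4]), np.float64(45.0)]
scene cup 0.76 [231.7 282.5] 576 [ 0.806 -0.119] [array([231.5, 282. ]), array([30., 23.]), np.float64(90.0)]
scene cup 0.63 [400.5 239.1] 829 [0.558 0.311] [array([399. , 243.4]), array([31.3, 41.3]), np.float64(5.2)]
scene reagent_bottle 0.83 [138.6 186.5] 640 [ 0.612 -0.458] [array([136.2, 186.4]), array([38.5, 20.6]), np.float64(63.4)]
```

Run:
```python
import cv2
a=cv2.imread('pics/top0.png')
cv2.imwrite('pics/c1.png',cv2.resize(a[150:260,130:300],None,fx=4.6,fy=4.6,interpolation=2))
cv2.imwrite('pics/c2.png',cv2.resize(a[100:260,320:480],None,fx=3.7,fy=3.7,interpolation=2))
```

```text
(no output)
```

View pics/c1.png

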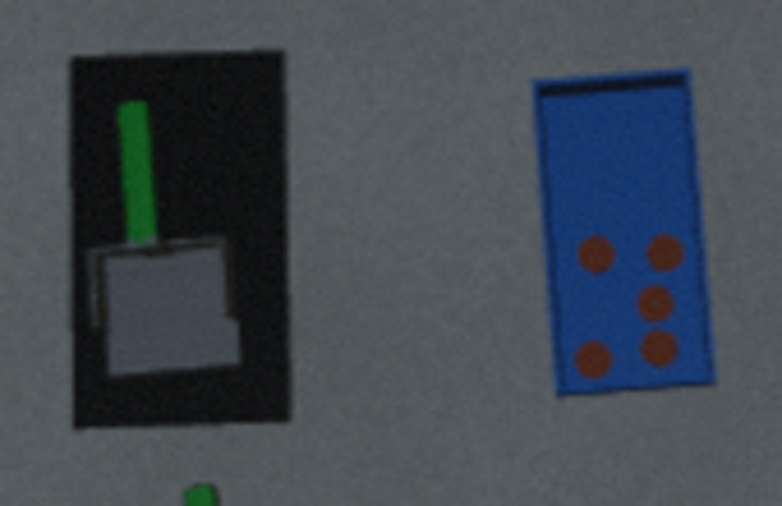

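View pics/c2.png

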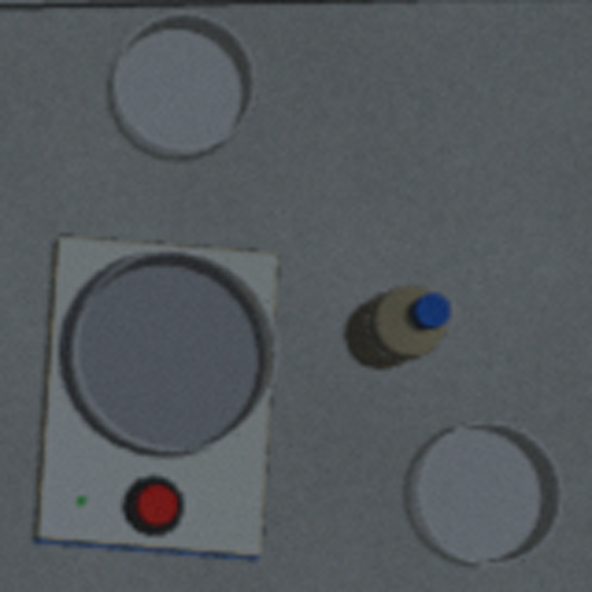

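Run:
```python
from h import *
from scipy.optimize import least_squares
S={c:snap(c)[1] for c in ['top','scene']}
def seg(s,f,box):
    im=s['image'].astype(int); r,g,b=im[...,0],im[...,1],im[...,2]; m=f(r,g,b).astype(np.uint8)
    z=np.zeros_like(m); x0,y0,x1,y1=box; z[y0:y1,x0:x1]=m[y0:y1,x0:x1]; return z
G=lambda r,g,b:(g>r+25)&(g>b+25)
B=lambda r,g,b:(b>r+30)
RD=lambda r,g,b:(r>g+40)&(r>b+40)
BX={'handle':{'top':(150,160,180,215),'scene':(380,225,420,280)},'tray':{'top':(240,155,295,245),'scene':(265,180,325,265)},'pl':{'top':(345,225,380,250),'scene':(205,155,228,176)}}
def corners(s,f,box,z):
    m=seg(s,f,box); c=max(cv2.findContours(m,0,1)[0],key=cv2.contourArea).reshape(-1,2).astype(float)
    w=np.array([atz(s,p,z)[:2] for p in c]); r=cv2.minAreaRect((w*1000).astype(np.float32)); return r,m.sum()
for n,f,z in [('handle',G,.084),('tray',B,.05),('pl',RD,.058)]:
    for c in S:
        r,a=corners(S[c],f,BX[n][c],z); print(n,c,np.round(r[0],1),np.round(r[1],1),round(r[2],1),a)
# chunks
for c,bx in [('top',BX['tray']['top']),('scene',BX['tray']['scene'])]:
    m=seg(S[c],lambda r,g,b:(r>b+10),bx); n,l,st,ce=cv2.connectedComponentsWithStats(m)
    for i in range(1,n):
        if st[i,4]>8: print('ch',c,atz(S[c],ce[i],.014)[:2].round(3),st[i,4])
# mat
for c,bx in [('top',(135,150,205,255)),('scene',(355,200,430,300))]:
    r,a=corners(S[c],lambda r,g,b:(r+g+b<110)|((g>r+25)&(g>b+25)),bx,.003); print('mat',c,np.round(r[0],1),np.round(r[1],1),round(r[2],1))
for c in S:
    for r in ctrl.regions_of(c,'dish')[:1]:
        m=r['mask'].astype(np.uint8); k=max(cv2.findContours(m,0,1)[0],key=cv2.contourArea).reshape(-1,2).astype(float)
        # fit rim at z .09
        (e,rad)=cv2.minEnclosingCircle(np.array([atz(S[c],p,.09)[:2]*1000 for p in k],np.float32)); print('dish',c,np.round(e,1),rad)
```

```text
handle top [581.3 315.9] [92.4 20.2] 4.4 195
handle scene [587.2 316.4] [97.5 22.9] 4.3 239
tray top [540.3  -3.7] [215.6 110.3] 3.5 2156
tray scene [551.2  -1.9] [232.8 110.9] 3.4 2212
pl top [ 420.9 -298.2] [30.1 30.6] 43.3 94
pl scene [ 425.6 -295.7] [31.1 32.5] 14.3 83
ch top [ 0.528 -0.032] 41
ch top [0.528 0.016] 39
ch top [ 0.493 -0.024] 41
ch top [ 0.463 -0.027] 40
ch top [0.455 0.019] 41
ch scene [ 0.466 -0.025] 35
ch scene [0.458 0.02 ] 35
ch scene [ 0.496 -0.023] 38
ch scene [ 0.531 -0.031] 36
ch scene [0.532 0.016] 39
mat top [546.4 302.9] [257.8 145.8] 0.2
mat scene [544.  325.3] [103.2  24.3] 4.3
dish top [ 766.6 -325.1] 66.71984100341797
dish scene [ 471.3 -546. ] 73.37866973876953
```

Request:
{"api": "jog_arm", "payload": {
  "commands": [
    {"roll": -0.12},
    {"roll": -0.12},
    {"roll": -0.123},
    {"x": 2,"y": 2},
    {"x": 3.5,"y": 3.5},
    {"x": 3.5,"y": 3.5},
    {"x": 3.5,"y": 3.5},
    {"x": 3.5,"y": 3.5},
    {"x": 3.5,"y": 3.5},
    {"x": 3.5,"y": 3.5},
    {"x": 3.5,"y": 3.5},
    {"x": 3,"y": 3}
  ]
}}

```text
validation failed for argument at $.co...
```

Request:
{"api": "jog_arm", "payload": {
  "commands": [
    {"x": 0,"y": 0,"z": 0,"roll": -0.12},
    {"x": 0,"y": 0,"z": 0,"roll": -0.12},
    {"x": 0,"y": 0,"z": 0,"roll": -0.123},
    {"x": 2,"y": 2,"z": 0,"roll": 0},
    {"x": 3.5,"y": 3.5,"z": 0,"roll": 0},
    {"x": 3.5,"y": 3.5,"z": 0,"roll": 0},
    {"x": 3.5,"y": 3.5,"z": 0,"roll": 0},
    {"x": 3.5,"y": 3.5,"z": 0,"roll": 0},
    {"x": 3.5,"y": 3.5,"z": 0,"roll": 0},
    {"x": 3.5,"y": 3.5,"z": 0,"roll": 0},
    {"x": 3.5,"y": 3.5,"z": 0,"roll": 0},
    {"x": 3,"y": 3,"z": 0,"roll": 0}
  ]
}}

```text
clock: 2.7
tool_pos: [0.5088, 0.3744, 0.2269]
orientation: [-180.0, -0.0, 4.4]
force: [0.7, 1.1, 0.1]
opening: 0.0878
```

```bash
cat > hw.py <<'E'
from h import *
def handle(s,z,box=None):
    im=s['image'].astype(int); r,g,b=im[...,0],im[...,1],im[...,2]; m=((g>r+25)&(g>b+25)).astype(np.uint8)
    if box: q=np.zeros_like(m); q[box[1]:box[3],box[0]:box[2]]=1; m*=q
    c=max(cv2.findContours(m,0,1)[0],key=cv2.contourArea).reshape(-1,2).astype(float)
    w=np.array([atz(s,p,z)[:2]*1000 for p in c],np.float32); r=cv2.minAreaRect(w); return r,c.min(0),c.max(0),w
E
python3 - <<'E'
from hw import *
o,s=snap('wrist','w1'); s=wcam(o,s); print(s['position'],s['orientation'],s['mtx'][0,0]); print(s.keys())
r=handle(s,.084); print(r[:3])
E
```

```text
[0.57935857 0.3790074  0.38597202] [-1.53993270e+01  4.77389566e-02 -8.55770599e+01] 302.002065300205
dict_keys(['image', 'mtx', 'hand_eye', 'position', 'orientation'])
(((585.7582397460938, 313.92987060546875), (97.21218872070312, 25.956768035888672), 4.129419803619385), array([336.,  68.]), array([367., 173.]))
```

View pics/w1.png

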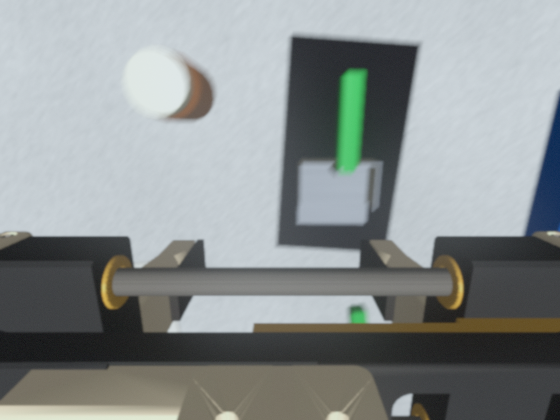

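Request:
{"api": "jog_arm", "payload": {
  "commands": [
    {"x": 3.3,"y": 3.3,"z": 1,"roll": 0},
    {"x": 3.0,"y": 3.2,"z": 2,"roll": 0},
    {"x": 0,"y": 0,"z": 1.5,"roll": 0},
    {"x": 0,"y": 0,"z": 0,"roll": 0}
  ]
}}

```text
clock: 3.15
tool_pos: [0.5746, 0.3143, 0.1788]
orientation: [179.9, 0.2, 4.3]
force: [0.0, -0.4, 0.0]
opening: 0.0877
```

Run:
```python
from hw import *
o,s=snap('wrist','w2'); s=wcam(o,s); print(o['tool_pos'],s['position'])
r=handle(s,.084); print(r[:3]); w=r[3]
for zz in (.084,.066):
  r=handle(s,zz);print(zz,r[3].min(0),r[3].max(0))
```

```text
[0.57461697 0.31431641 0.17884643] [0.64585272 0.31920303 0.33765439]
(((581.88623046875, 316.29833984375), (96.20230865478516, 21.250043869018555), 3.8215041160583496), array([267., 143.]), array([292., 251.]))
0.084 [533.8388  304.09695] [629.96155 329.62982]
0.066 [525.89  303.025] [628.83386 330.36972]
```

View pics/w2.png

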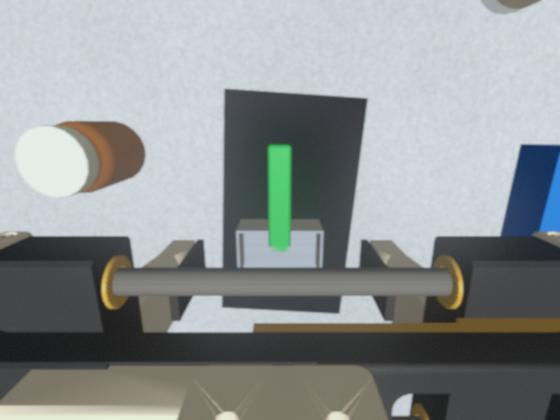

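Request:
{"api": "jog_arm", "payload": {
  "commands": [
    {"x": 0.1,"y": -0.15,"z": 3,"roll": 0},
    {"x": 0,"y": 0,"z": 4,"roll": 0},
    {"x": 0,"y": 0,"z": 3.5,"roll": 0},
    {"x": 0,"y": 0,"z": 1.7,"roll": 0},
    {"x": 0,"y": 0,"z": 0,"roll": 0}
  ]
}}

```text
clock: 3.7
tool_pos: [0.5743, 0.3181, 0.0579]
orientation: [179.9, 0.2, 4.5]
force: [-1.0, -1.0, 1.0]
opening: 0.0879
```

Request:
{"api": "jog_arm", "payload": {
  "commands": [
    {"x": 0,"y": 0,"z": 0,"roll": 0},
    {"x": 0,"y": 0,"z": 0,"roll": 0},
    {"x": 0,"y": 0,"z": 0,"roll": 0},
    {"x": 0,"y": 0,"z": 0,"roll": 0},
    {"x": 0,"y": 0,"z": 0,"roll": 0},
    {"x": 0,"y": 0,"z": 0,"roll": 0}
  ],
  "gripper": 0
}}

```text
clock: 4.3
tool_pos: [0.576, 0.3179, 0.0599]
orientation: [-180.0, -0.0, 4.4]
force: [0.3, -0.1, -0.9]
opening: 0.0452
```

Request:
{"api": "jog_arm", "payload": {
  "commands": [
    {"x": 0,"y": 0,"z": 0.3,"roll": 0},
    {"x": 0,"y": 0,"z": 0,"roll": 0},
    {"x": 0,"y": 0,"z": 0,"roll": 0},
    {"x": 0,"y": 0,"z": 0,"roll": 0},
    {"x": 0,"y": 0,"z": 0,"roll": 0},
    {"x": 0,"y": 0,"z": 0,"roll": 0}
  ]
}}

```text
clock: 4.9
tool_pos: [0.5758, 0.3178, 0.0564]
orientation: [180.0, 0.0, 4.4]
force: [-0.6, -1.0, -1.5]
opening: 0.0199
```

Request:
{"api": "jog_arm", "payload": {
  "commands": [
    {"x": 0,"y": 0,"z": 0,"roll": 0},
    {"x": 0,"y": 0,"z": -1,"roll": 0},
    {"x": 0,"y": 0,"z": -3,"roll": 0},
    {"x": 0,"y": 0,"z": -4,"roll": 0},
    {"x": 0,"y": 0,"z": -3,"roll": 0},
    {"x": 0,"y": 0,"z": -1,"roll": 0},
    {"x": 0,"y": 0,"z": 0,"roll": 0}
  ]
}}

```text
clock: 5.6
tool_pos: [0.5765, 0.3185, 0.1788]
orientation: [-179.9, -0.2, 4.4]
force: [-0.6, 0.2, -2.7]
opening: 0.0199
```

Run:
```python
from hw import *
o,s=snap('scene','s1'); print(o['tool_pos'],o['force'],o['moment'])
cv2.imwrite('pics/s1c.png',cv2.resize(s['image'][180:300,330:490,::-1],None,fx=4.5,fy=4.5,interpolation=2))
o,s=snap('wrist','w3')
```

```text
[0.57649669 0.31845539 0.17876441] [-0.55396439  0.17407902 -2.7465076 ] [-0.01992811 -0.08370011 -0.01080799]
```

View pics/s1c.png

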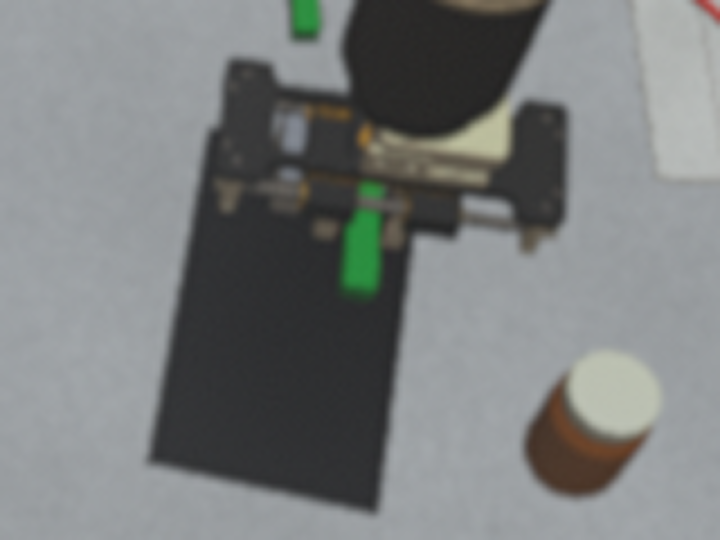

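View pics/w3.png

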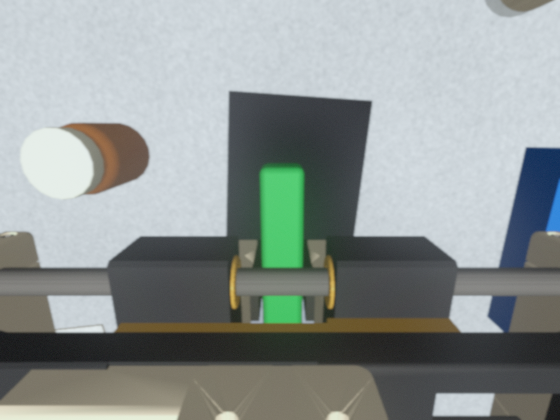

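```bash
cat >> hw.py <<'E'
def tiltfit(o,s,gx,deg):
    # handle corner pixels for scoop pitched nose-down by deg about grip
    Ry=R.from_euler('xyz',o['orientation'],degrees=True).as_matrix(); yaw=np.deg2rad(o['orientation'][2])
    Rz=R.from_euler('z',o['orientation'][2],degrees=True).as_matrix()
    Rt=Rz@R.from_euler('y',-deg,degrees=True).as_matrix()
    g=o['tool_pos']+Ry@[0,0,-.019]
    P=[(132-gx,10,9),(132-gx,-10,9),(132-gx,10,-9),(132-gx,-10,-9)]
    return proj(s,np.array([g+Rt@(np.array(p)/1000) for p in P]))
E
python3 - <<'E'
from hw import *
o=ctrl.get_obs(); s=ctrl.snapshot('wrist'); s=wcam(o,s)
for d in (-10,-5,0,5,10): print(d,tiltfit(o,s,75,d).round(0).tolist())
print(tiltfit(o,s,70,0).round(0).tolist())
E
```

```text
-10 [[259.0, 154.0], [302.0, 154.0], [261.0, 156.0], [300.0, 156.0]]
-5 [[258.0, 155.0], [303.0, 155.0], [261.0, 155.0], [300.0, 155.0]]
0 [[257.0, 157.0], [303.0, 157.0], [260.0, 153.0], [301.0, 153.0]]
5 [[256.0, 161.0], [304.0, 161.0], [259.0, 153.0], [302.0, 153.0]]
10 [[255.0, 166.0], [305.0, 166.0], [258.0, 154.0], [302.0, 154.0]]
[[257.0, 146.0], [304.0, 146.0], [260.0, 143.0], [301.0, 143.0]]
```

Run:
```python
import cv2
a=cv2.imread('pics/w3.png'); cv2.imwrite('pics/w3c.png',cv2.resize(a[150:350,210:350],None,fx=3,fy=3,interpolation=2))
```

```text
(no output)
```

View pics/w3c.png

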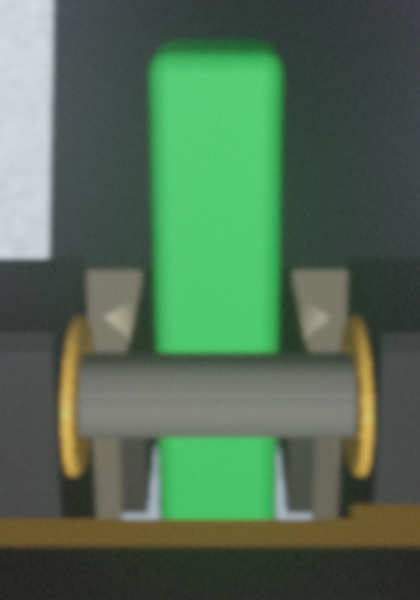

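Request:
{"api": "jog_arm", "payload": {
  "commands": [
    {"x": 0.5,"y": 2,"z": 0,"roll": 0.016},
    {"x": 1,"y": 4,"z": 0,"roll": 0},
    {"x": 1,"y": 4.5,"z": 0,"roll": 0},
    {"x": 1,"y": 4.5,"z": 0,"roll": 0},
    {"x": 1,"y": 4.5,"z": 0,"roll": 0},
    {"x": 1,"y": 4.5,"z": 0,"roll": 0},
    {"x": 1,"y": 4,"z": 0,"roll": 0},
    {"x": 0.6,"y": 2.5,"z": 0,"roll": 0},
    {"x": 0,"y": 1,"z": 0,"roll": 0},
    {"x": 0,"y": 0,"z": 0,"roll": 0},
    {"x": 0,"y": 0,"z": 0,"roll": 0}
  ]
}}

```text
clock: 6.85
tool_pos: [0.6658, 0.008, 0.1757]
orientation: [180.0, 0.1, 3.5]
force: [0.5, 0.1, -2.8]
opening: 0.0199
```

Run:
```python
from hw import *
o,s=snap('top','t2'); print(o['tool_pos'])
cv2.imwrite('pics/t2c.png',cv2.resize(s['image'][120:270,200:340,::-1],None,fx=4,fy=4,interpolation=2))
o,s=snap('wrist','w4')
```

```text
[0.6657742  0.00796785 0.1756573 ]
```

View pics/t2c.png

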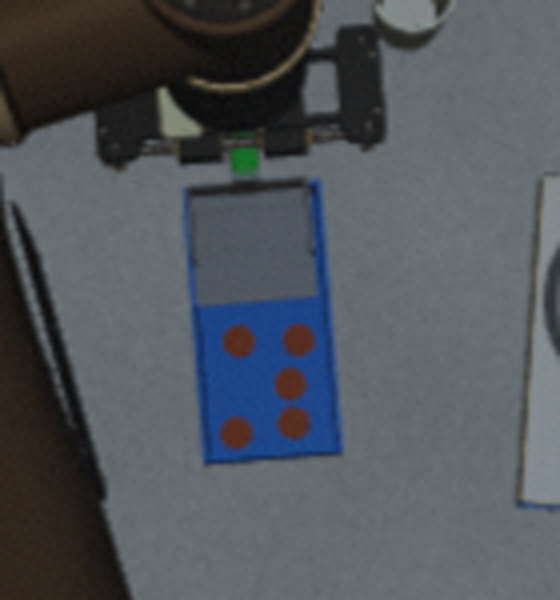

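View pics/w4.png

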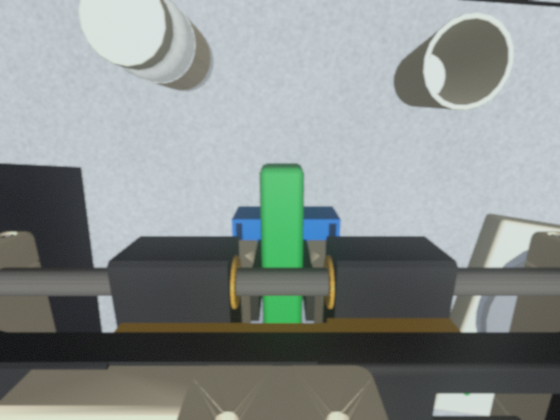

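Run:
```python
from hw import *
s=ctrl.snapshot('top'); o=ctrl.get_obs(); print(o['tool_pos'],o['orientation'])
z=o['tool_pos'][2]+.019-.072
L=atz(s,(248.7,196.2),z);Rr=atz(s,(278.5,194.6),z); print(L,Rr,np.linalg.norm(L-Rr),(L+Rr)/2)
for dx in (75,77,80):
  g=o['tool_pos']; y=np.deg2rad(o['orientation'][2]); print(dx,g[:2]-(dx+42)/1000*np.array([np.cos(y),np.sin(y)]))
# tray line fits: floor pts
c=np.array([.5405,-.0035]);y=np.deg2rad(3.5);ex=np.array([np.cos(y),np.sin(y)]);ey=np.array([-ex[1],ex[0]])
m=((L+Rr)/2)[:2]-c; print('lip in tray',m@ex,m@ey)
```

```text
[0.66611456 0.00903789 0.17643254] [-1.79994768e+02  1.02018847e-02  3.58554799e+00]
[0.54241918 0.04371795 0.12343254] [ 0.54540333 -0.04430049  0.12343254] 0.08806900735522778 [ 5.43911253e-01 -2.91268885e-04  1.23432539e-01]
75 [0.54934358 0.00172086]
77 [0.5473475  0.00159578]
80 [0.54435337 0.00140816]
lip in tray 0.0036007788681882346 0.002994494159544263
```

Request:
{"api": "jog_arm", "payload": {
  "commands": [
    {"x": 0.9,"y": 0.15,"z": 0,"roll": -0.012},
    {"x": 0,"y": 0,"z": 2,"roll": 0},
    {"x": 0,"y": 0,"z": 3,"roll": 0},
    {"x": 0,"y": 0,"z": 3,"roll": 0},
    {"x": 0,"y": 0,"z": 1,"roll": 0},
    {"x": 0,"y": 0,"z": 0,"roll": 0}
  ]
}}

```text
clock: 7.6
tool_pos: [0.6748, 0.0071, 0.085]
orientation: [180.0, 0.2, 4.2]
force: [0.3, 0.2, -1.9]
opening: 0.0195
```

Run:
```python
from hw import *
o,s=snap('top','t3'); print(o['tool_pos'],o['orientation'],o['force'])
cv2.imwrite('pics/t3c.png',cv2.resize(s['image'][130:260,220:310,::-1],None,fx=4.6,fy=4.6,interpolation=2))
```

```text
[0.6748368  0.00712848 0.08498511] [1.79957851e+02 1.76197397e-01 4.24795766e+00] [ 0.26059179  0.19271313 -1.89529361]
```

View pics/t3c.png

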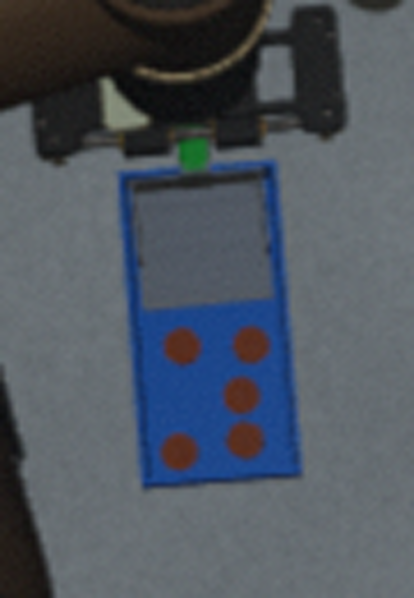

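Request:
{"api": "jog_arm", "payload": {
  "commands": [
    {"x": 0,"y": 0.12,"z": 1,"roll": 0},
    {"x": 0,"y": 0,"z": 1,"roll": 0},
    {"x": 0,"y": 0,"z": 0.5,"roll": 0},
    {"x": 0,"y": 0,"z": 0,"roll": 0},
    {"x": 0,"y": 0,"z": 0,"roll": 0}
  ]
}}

```text
clock: 8.15
tool_pos: [0.6756, 0.0057, 0.0617]
orientation: [180.0, -0.0, 4.2]
force: [0.6, 0.6, -1.6]
opening: 0.0198
```

Request:
{"api": "jog_arm", "payload": {
  "commands": [
    {"x": 0,"y": 0,"z": 0.1,"roll": 0},
    {"x": 0,"y": 0,"z": 0.1,"roll": 0},
    {"x": 0,"y": 0,"z": 0,"roll": 0}
  ]
}}

```text
clock: 8.45
tool_pos: [0.6755, 0.0057, 0.0596]
orientation: [-180.0, -0.0, 4.2]
force: [-0.1, 0.1, -1.3]
opening: 0.0197
```

Request:
{"api": "jog_arm", "payload": {
  "commands": [
    {"x": 0,"y": 0,"z": 0.1,"roll": 0},
    {"x": 0,"y": 0,"z": 0.1,"roll": 0},
    {"x": 0,"y": 0,"z": 0,"roll": 0}
  ]
}}

```text
clock: 8.75
tool_pos: [0.6755, 0.0057, 0.0575]
orientation: [180.0, 0.0, 4.2]
force: [0.2, -0.5, -1.4]
opening: 0.0196
```

Request:
{"api": "jog_arm", "payload": {
  "commands": [
    {"x": 0,"y": 0,"z": 0.1,"roll": 0},
    {"x": 0,"y": 0,"z": 0,"roll": 0}
  ]
}}

```text
clock: 8.95
tool_pos: [0.6758, 0.0057, 0.0572]
orientation: [180.0, -0.0, 4.2]
force: [-0.7, 1.3, 2.9]
opening: 0.0198
```

Request:
{"api": "jog_arm", "payload": {
  "commands": [
    {"x": -1,"y": 0,"z": 0,"roll": 0},
    {"x": -1,"y": 0,"z": 0,"roll": 0},
    {"x": -1,"y": 0,"z": 0,"roll": 0},
    {"x": -1,"y": 0,"z": 0,"roll": 0},
    {"x": -1,"y": 0,"z": 0,"roll": 0},
    {"x": -1,"y": 0,"z": 0,"roll": 0}
  ]
}}

```text
clock: 9.55
tool_pos: [0.6156, 0.0014, 0.0573]
orientation: [-180.0, -0.1, 4.2]
force: [4.7, 0.8, 5.3]
opening: 0.0201
```

Run:
```python
from hw import *
o,s=snap('top','t4'); print(o['tool_pos'],o['orientation'],o['force'])
cv2.imwrite('pics/t4c.png',cv2.resize(s['image'][130:260,220:310,::-1],None,fx=4.6,fy=4.6,interpolation=2))
```

```text
[0.61558904 0.00144495 0.05725209] [-1.79993819e+02 -1.07137108e-01  4.21849340e+00] [4.71912348 0.79956731 5.33882277]
```

View pics/t4c.png

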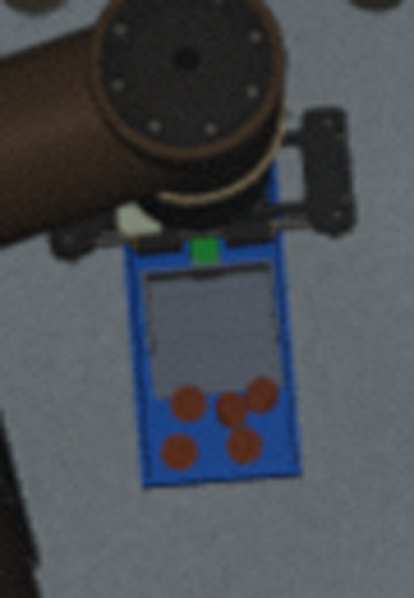

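Request:
{"api": "jog_arm", "payload": {
  "commands": [
    {"x": -1,"y": 0,"z": 0,"roll": 0},
    {"x": -1,"y": 0,"z": 0,"roll": 0},
    {"x": -1,"y": 0,"z": 0,"roll": 0},
    {"x": -0.5,"y": 0,"z": 0,"roll": 0},
    {"x": 0,"y": 0,"z": 0,"roll": 0}
  ]
}}

```text
clock: 10.1
tool_pos: [0.5798, -0.0012, 0.0572]
orientation: [-180.0, -0.0, 4.2]
force: [1.6, 0.9, 6.8]
opening: 0.0197
```

Run:
```python
from hw import *
o,s=snap('top','t5'); print(o['tool_pos'],o['orientation'],o['force'])
cv2.imwrite('pics/t5c.png',cv2.resize(s['image'][130:260,220:310,::-1],None,fx=4.6,fy=4.6,interpolation=2))
```

```text
[ 0.57984287 -0.00121894  0.05715772] [-1.79990373e+02 -3.33443774e-02  4.20764472e+00] [1.62274233 0.89884099 6.78428752]
```

View pics/t5c.png

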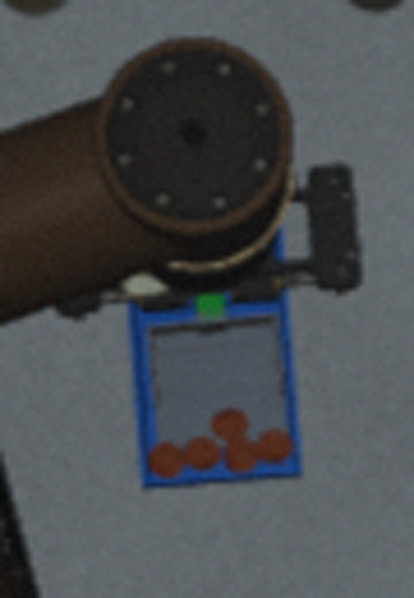

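Request:
{"api": "jog_arm", "payload": {
  "commands": [
    {"x": -0.5,"y": -0.1,"z": 0,"roll": 0},
    {"x": -0.5,"y": -0.05,"z": 0,"roll": 0},
    {"x": -0.3,"y": 0,"z": 0,"roll": 0},
    {"x": 0,"y": 0,"z": 0,"roll": 0}
  ]
}}

```text
clock: 10.55
tool_pos: [0.5675, -0.0005, 0.0572]
orientation: [-180.0, -0.1, 4.2]
force: [2.6, 0.0, 7.1]
opening: 0.0199
```

Run:
```python
from hw import *
o,s=snap('top','t6'); print(o['tool_pos'],o['orientation'],o['force'])
cv2.imwrite('pics/t6c.png',cv2.resize(s['image'][170:260,230:300,::-1],None,fx=6.5,fy=6.5,interpolation=2))
```

```text
[ 5.67503969e-01 -5.49955846e-04  5.72053830e-02] [-1.79987884e+02 -8.13804734e-02  4.21600443e+00] [2.61473216 0.00986227 7.08880583]
```

View pics/t6c.png

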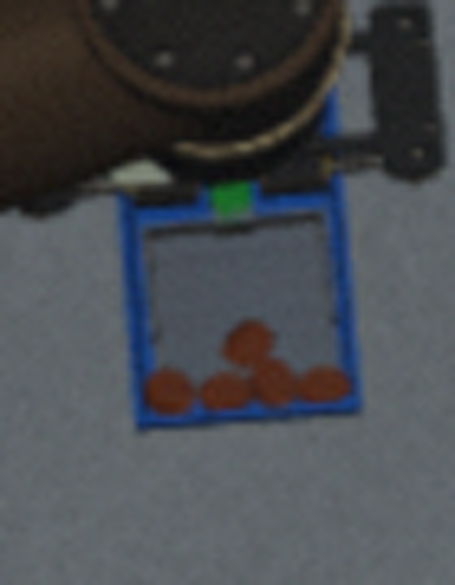

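Request:
{"api": "jog_arm", "payload": {
  "commands": [
    {"x": -0.2,"y": 0,"z": 0,"roll": 0},
    {"x": -0.2,"y": 0,"z": 0,"roll": 0},
    {"x": 0,"y": 0,"z": 0,"roll": 0}
  ]
}}

```text
clock: 10.9
tool_pos: [0.5639, -0.0008, 0.0572]
orientation: [-180.0, -0.1, 4.2]
force: [3.5, 1.0, 6.3]
opening: 0.0198
```

Request:
{"api": "jog_arm", "payload": {
  "commands": [
    {"x": -0.15,"y": 0,"z": 0,"roll": 0},
    {"x": 0,"y": 0,"z": 0,"roll": 0}
  ]
}}

```text
clock: 11.1
tool_pos: [0.5625, -0.0009, 0.0572]
orientation: [-180.0, -0.1, 4.2]
force: [4.2, 0.1, 5.8]
opening: 0.0198
```

Run:
```python
from hw import *
o,s=snap('top','t7'); print(o['tool_pos'],o['orientation'],o['force'])
cv2.imwrite('pics/t7c.png',cv2.resize(s['image'][170:260,230:300,::-1],None,fx=6.5,fy=6.5,interpolation=2))
```

```text
[ 0.56249942 -0.00089557  0.05719849] [-1.79987620e+02 -1.10688530e-01  4.21800545e+00] [4.18871516 0.06108538 5.77221931]
```

View pics/t7c.png

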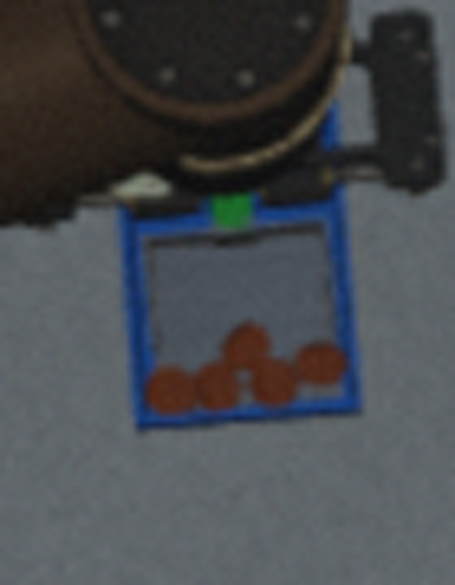

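Request:
{"api": "jog_arm", "payload": {
  "commands": [
    {"x": -0.15,"y": 0,"z": 0,"roll": 0},
    {"x": 0,"y": 0,"z": 0,"roll": 0}
  ]
}}

```text
clock: 11.35
tool_pos: [0.5611, -0.001, 0.0572]
orientation: [-180.0, -0.1, 4.2]
force: [4.7, -0.1, 6.1]
opening: 0.0197
```

Request:
{"api": "jog_arm", "payload": {
  "commands": [
    {"x": -0.15,"y": 0,"z": 0,"roll": 0},
    {"x": 0,"y": 0,"z": 0,"roll": 0}
  ]
}}

```text
clock: 11.55
tool_pos: [0.5596, -0.0011, 0.0572]
orientation: [-180.0, -0.1, 4.2]
force: [4.5, 0.4, 6.0]
opening: 0.0201
```

Run:
```python
from hw import *
o,s=snap('top','t8'); print(o['tool_pos'],o['orientation'],o['force'])
cv2.imwrite('pics/t8c.png',cv2.resize(s['image'][170:260,230:300,::-1],None,fx=6.5,fy=6.5,interpolation=2))
```

```text
[ 0.55955056 -0.00109205  0.05722618] [-1.79985946e+02 -1.16179461e-01  4.21861490e+00] [4.54276944 0.37310937 6.01703451]
```

View pics/t8c.png

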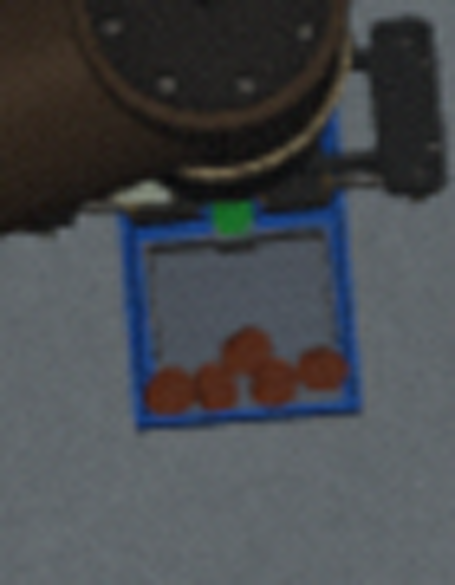

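Request:
{"api": "jog_arm", "payload": {
  "commands": [
    {"x": -0.2,"y": 0,"z": 0,"roll": 0},
    {"x": 0,"y": 0,"z": 0,"roll": 0}
  ]
}}

```text
clock: 11.8
tool_pos: [0.559, -0.0011, 0.0577]
orientation: [-180.0, -0.3, 4.2]
force: [7.7, -1.0, 4.1]
opening: 0.0199
```

Request:
{"api": "jog_arm", "payload": {
  "commands": [
    {"x": -0.2,"y": 0,"z": 0,"roll": 0},
    {"x": 0,"y": 0,"z": 0,"roll": 0}
  ]
}}

```text
clock: 12.0
tool_pos: [0.5586, -0.0011, 0.0584]
orientation: [-180.0, -0.4, 4.3]
force: [11.5, -2.3, 4.8]
opening: 0.0196
```

Run:
```python
from hw import *
o,s=snap('top','t9'); print(o['tool_pos'],o['orientation'],o['force'])
cv2.imwrite('pics/t9c.png',cv2.resize(s['image'][170:260,230:300,::-1],None,fx=6.5,fy=6.5,interpolation=2))
o,s=snap('scene')
cv2.imwrite('pics/s9c.png',cv2.resize(s['image'][160:270,240:350,::-1],None,fx=5,fy=5,interpolation=2))
```

```text
[ 0.55857382 -0.00106487  0.05835151] [-179.97865041   -0.43041161    4.27273058] [11.45467631 -2.27949927  4.80166391]
```

View pics/t9c.png

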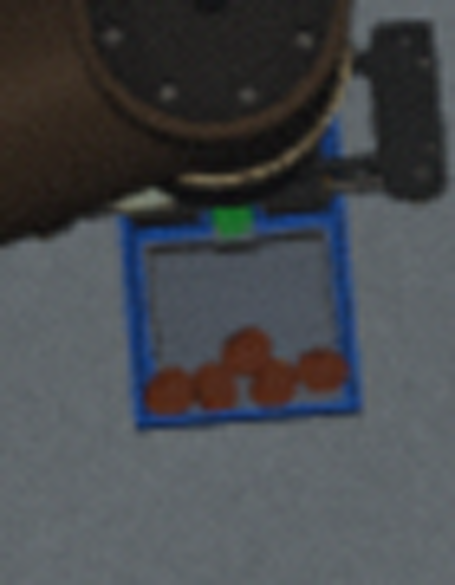

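View pics/s9c.png

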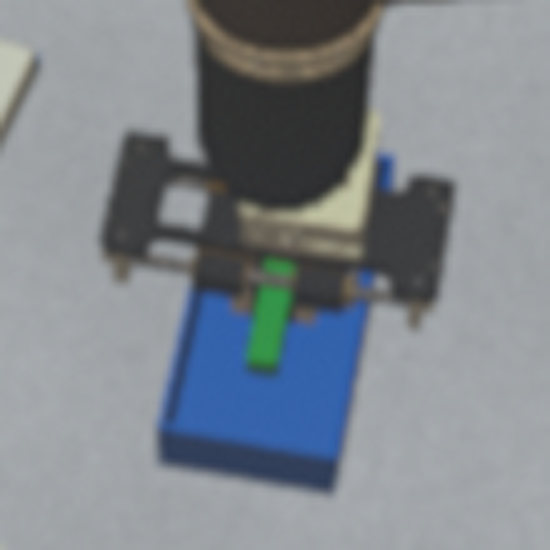

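Request:
{"api": "jog_arm", "payload": {
  "commands": [
    {"x": 0.25,"y": 0,"z": 0,"roll": 0},
    {"x": 0,"y": -0.2,"z": 0,"roll": 0},
    {"x": 0,"y": -0.2,"z": 0,"roll": 0},
    {"x": 0,"y": 0,"z": 0,"roll": 0}
  ]
}}

```text
clock: 12.5
tool_pos: [0.5589, 0.0025, 0.0575]
orientation: [180.0, -0.2, 4.3]
force: [7.9, -2.3, 4.1]
opening: 0.0198
```

Request:
{"api": "jog_arm", "payload": {
  "commands": [
    {"x": 0,"y": -0.1,"z": 0,"roll": 0},
    {"x": 0,"y": 0,"z": -0.2,"roll": 0},
    {"x": 0,"y": 0,"z": -0.5,"roll": 0},
    {"x": 0,"y": 0,"z": -0.7,"roll": 0},
    {"x": 0,"y": 0,"z": -0.4,"roll": 0},
    {"x": 0,"y": 0,"z": 0,"roll": 0}
  ]
}}

```text
clock: 13.1
tool_pos: [0.5567, 0.0036, 0.0748]
orientation: [-180.0, 0.0, 4.2]
force: [0.8, -0.1, -3.4]
opening: 0.0196
```

Run:
```python
from hw import *
o,s=snap('top','t10'); print(o['tool_pos'],o['orientation'],o['force'])
cv2.imwrite('pics/t10c.png',cv2.resize(s['image'][170:260,230:300,::-1],None,fx=6.5,fy=6.5,interpolation=2))
```

```text
[0.5566631  0.00357821 0.07478488] [-1.79990518e+02  3.39227469e-02  4.18396443e+00] [ 0.79948935 -0.14106795 -3.39903452]
```

View pics/t10c.png

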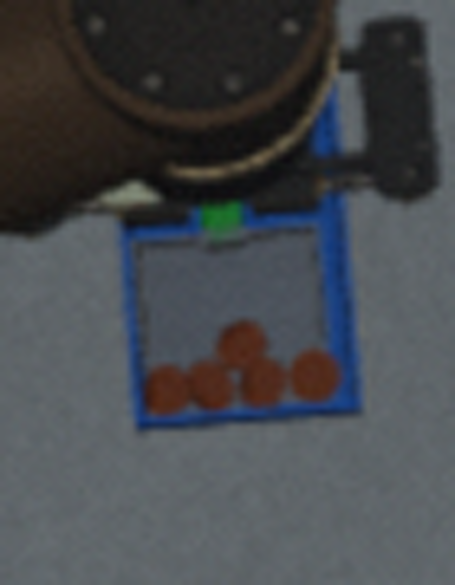

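Request:
{"api": "jog_arm", "payload": {
  "commands": [
    {"x": 0.5,"y": 0,"z": 0,"roll": 0},
    {"x": 1.0,"y": 0,"z": 0,"roll": 0},
    {"x": 1.5,"y": 0,"z": 0,"roll": 0},
    {"x": 2,"y": 0,"z": 0,"roll": 0},
    {"x": 2.5,"y": 0,"z": 0,"roll": 0},
    {"x": 0,"y": 0,"z": 0,"roll": 0},
    {"x": 0,"y": 0,"z": 0,"roll": 0}
  ]
}}

```text
clock: 13.85
tool_pos: [0.6332, 0.0086, 0.0739]
orientation: [180.0, 0.0, 4.2]
force: [1.9, -3.9, -3.1]
opening: 0.0198
```

Run:
```python
from hw import *
o,s=snap('top','t11'); print(o['tool_pos'],o['orientation'],o['force'])
cv2.imwrite('pics/t11c.png',cv2.resize(s['image'][150:240,230:300,::-1],None,fx=6.5,fy=6.5,interpolation=2))
```

```text
[0.63320895 0.00859986 0.07385012] [1.79957855e+02 1.87306174e-02 4.17837728e+00] [ 1.92009472 -3.94891139 -3.06438568]
```

View pics/t11c.png

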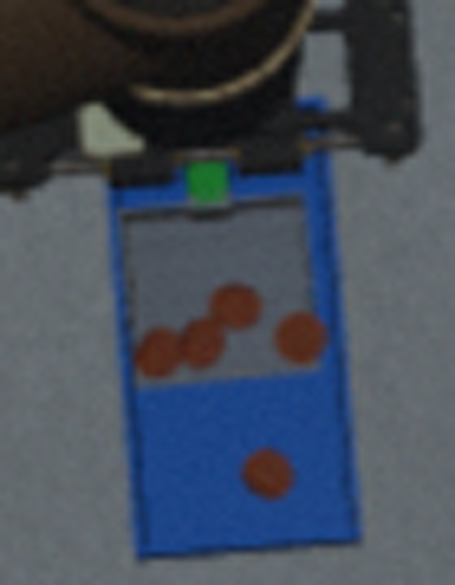

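Request:
{"api": "jog_arm", "payload": {
  "commands": [
    {"x": 0,"y": 0.15,"z": 0.5,"roll": 0},
    {"x": 0,"y": 0.15,"z": 0.7,"roll": 0},
    {"x": 0,"y": 0,"z": 0.3,"roll": 0},
    {"x": 0,"y": 0,"z": 0.15,"roll": 0},
    {"x": 0,"y": 0,"z": 0,"roll": 0}
  ]
}}

```text
clock: 14.4
tool_pos: [0.6332, 0.0064, 0.0587]
orientation: [-180.0, -0.1, 4.2]
force: [3.2, -1.2, 3.2]
opening: 0.0199
```

Request:
{"api": "jog_arm", "payload": {
  "commands": [
    {"x": 0,"y": 0,"z": 0.1,"roll": 0},
    {"x": -2,"y": 0,"z": 0,"roll": 0},
    {"x": -1.5,"y": 0,"z": 0,"roll": 0},
    {"x": -1,"y": 0,"z": 0,"roll": 0},
    {"x": -0.8,"y": 0,"z": 0,"roll": 0},
    {"x": -0.6,"y": 0,"z": 0,"roll": 0},
    {"x": -0.4,"y": 0,"z": 0,"roll": 0},
    {"x": 0,"y": 0,"z": 0,"roll": 0}
  ]
}}

```text
clock: 15.2
tool_pos: [0.5691, 0.0015, 0.0572]
orientation: [180.0, 0.0, 4.2]
force: [0.0, 0.8, 6.2]
opening: 0.0195
```

Run:
```python
from hw import *
o,s=snap('top','t12'); print(o['tool_pos'],o['orientation'],o['force'])
cv2.imwrite('pics/t12c.png',cv2.resize(s['image'][170:260,230:300,::-1],None,fx=6.5,fy=6.5,interpolation=2))
```

```text
[0.56908935 0.00148276 0.0572446 ] [1.79999882e+02 2.44292362e-02 4.19704913e+00] [0.02679878 0.8109191  6.21581909]
```

View pics/t12c.png

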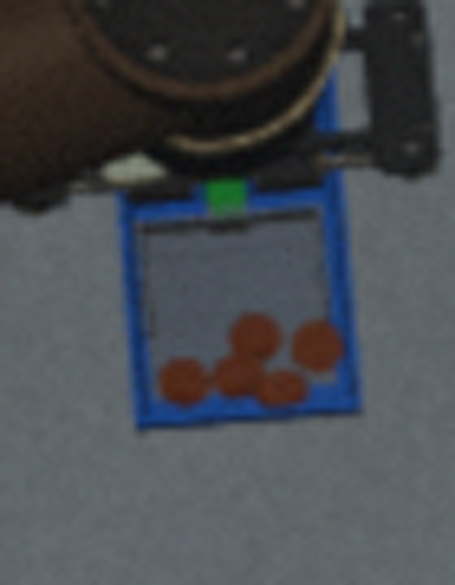

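Request:
{"api": "jog_arm", "payload": {
  "commands": [
    {"x": -0.3,"y": 0,"z": 0,"roll": 0},
    {"x": -0.3,"y": 0,"z": 0,"roll": 0},
    {"x": -0.2,"y": 0,"z": 0,"roll": 0},
    {"x": -0.15,"y": 0,"z": 0,"roll": 0},
    {"x": 0,"y": 0,"z": 0,"roll": 0}
  ]
}}

```text
clock: 15.75
tool_pos: [0.5601, 0.0008, 0.0572]
orientation: [-180.0, -0.0, 4.2]
force: [4.4, 0.1, 5.3]
opening: 0.0195
```

Request:
{"api": "jog_arm", "payload": {
  "commands": [
    {"x": 0,"y": -0.2,"z": 0,"roll": 0},
    {"x": 0,"y": -0.1,"z": 0,"roll": 0},
    {"x": 0,"y": 0,"z": 0,"roll": 0}
  ]
}}

```text
clock: 16.05
tool_pos: [0.5592, 0.0029, 0.0572]
orientation: [179.9, 0.1, 4.2]
force: [1.9, -3.2, 8.2]
opening: 0.0197
```

Run:
```python
from hw import *
o,s=snap('top','t13'); print(o['tool_pos'],o['orientation'],o['force'])
cv2.imwrite('pics/t13c.png',cv2.resize(s['image'][170:260,230:300,::-1],None,fx=6.5,fy=6.5,interpolation=2))
```

```text
[0.55921168 0.0029423  0.05724423] [1.79932758e+02 7.90722019e-02 4.22098410e+00] [ 1.87414139 -3.22929493  8.21012047]
```

View pics/t13c.png

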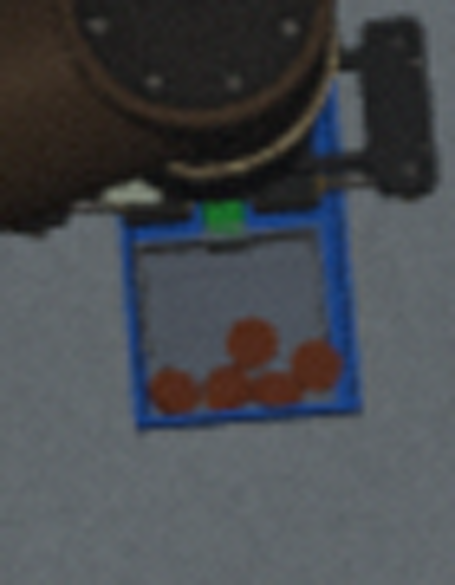

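Request:
{"api": "jog_arm", "payload": {
  "commands": [
    {"x": -0.2,"y": 0,"z": 0,"roll": 0},
    {"x": -0.1,"y": 0,"z": 0,"roll": 0},
    {"x": 0,"y": 0,"z": -0.3,"roll": 0},
    {"x": 0.1,"y": 0,"z": -0.5,"roll": 0},
    {"x": 0,"y": 0,"z": -0.5,"roll": 0},
    {"x": 0,"y": 0,"z": -0.3,"roll": 0},
    {"x": 0,"y": 0,"z": 0,"roll": 0}
  ]
}}

```text
clock: 16.8
tool_pos: [0.5571, 0.0035, 0.073]
orientation: [-180.0, 0.1, 4.2]
force: [0.2, -0.6, -3.5]
opening: 0.0198
```

Run:
```python
from hw import *
o,s=snap('top','t14'); print(o['tool_pos'],o['orientation'],o['force'])
cv2.imwrite('pics/t14c.png',cv2.resize(s['image'][170:260,230:300,::-1],None,fx=6.5,fy=6.5,interpolation=2))
```

```text
[0.55714877 0.00354461 0.07300241] [-1.79998038e+02  6.19596050e-02  4.17924681e+00] [ 0.19626295 -0.55480367 -3.47212268]
```

View pics/t14c.png

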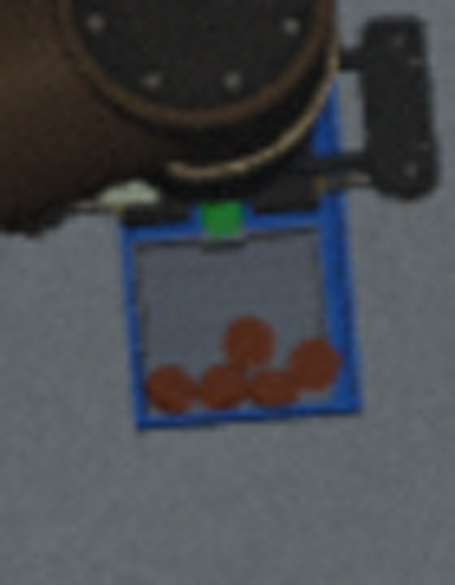

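Request:
{"api": "jog_arm", "payload": {
  "commands": [
    {"x": 0,"y": 0.1,"z": 0.6,"roll": 0},
    {"x": 0,"y": 0.1,"z": 0.4,"roll": 0},
    {"x": 0.5,"y": 0,"z": 0,"roll": 0},
    {"x": 1.2,"y": 0,"z": 0,"roll": 0},
    {"x": 2,"y": 0,"z": 0,"roll": 0},
    {"x": 3,"y": 0,"z": 0,"roll": 0},
    {"x": 0,"y": 0,"z": 0,"roll": 0},
    {"x": 0,"y": 0,"z": 0,"roll": 0}
  ]
}}

```text
clock: 17.65
tool_pos: [0.6258, 0.0066, 0.0626]
orientation: [180.0, 0.0, 4.2]
force: [0.1, -1.3, -2.6]
opening: 0.02
```

Run:
```python
from hw import *
o,s=snap('top','t15'); print(o['tool_pos'],o['orientation'],o['force'])
cv2.imwrite('pics/t15c.png',cv2.resize(s['image'][160:250,230:300,::-1],None,fx=6.5,fy=6.5,interpolation=2))
```

```text
[0.62584156 0.00655253 0.06255676] [1.79992173e+02 1.33103488e-02 4.17648902e+00] [ 0.11343485 -1.33555491 -2.55934924]
```

View pics/t15c.png

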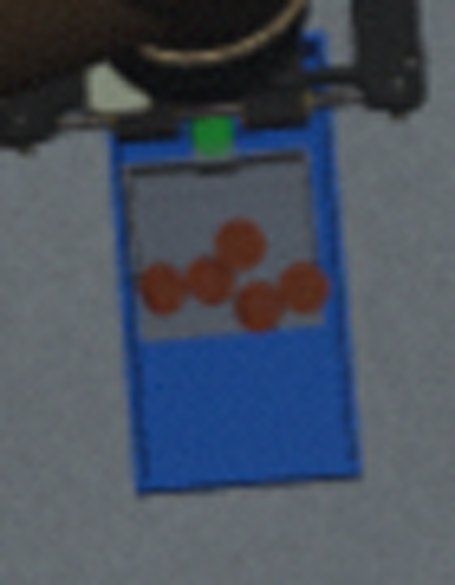

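Request:
{"api": "jog_arm", "payload": {
  "commands": [
    {"x": -2.5,"y": 0,"z": 0,"roll": 0},
    {"x": -1.9,"y": 0,"z": 0,"roll": 0},
    {"x": -1.2,"y": 0,"z": 0,"roll": 0},
    {"x": -0.5,"y": 0,"z": 0,"roll": 0},
    {"x": 0.3,"y": 0,"z": 0,"roll": 0},
    {"x": 1,"y": 0,"z": 0,"roll": 0},
    {"x": 1.7,"y": 0,"z": 0,"roll": 0},
    {"x": 2.6,"y": 0,"z": 0,"roll": 0},
    {"x": 0,"y": 0,"z": 0,"roll": 0},
    {"x": 0,"y": 0,"z": 0,"roll": 0}
  ]
}}

```text
clock: 18.7
tool_pos: [0.6212, 0.0062, 0.0624]
orientation: [180.0, 0.0, 4.2]
force: [0.2, -0.8, -2.1]
opening: 0.0194
```

Run:
```python
from hw import *
o,s=snap('top','t16'); print(o['tool_pos'],o['orientation'],o['force'])
cv2.imwrite('pics/t16c.png',cv2.resize(s['image'][160:250,230:300,::-1],None,fx=6.5,fy=6.5,interpolation=2))
```

```text
[0.62118097 0.00621516 0.06244551] [1.79990142e+02 6.88467084e-03 4.17611671e+00] [ 0.15745723 -0.84737278 -2.12005273]
```

View pics/t16c.png

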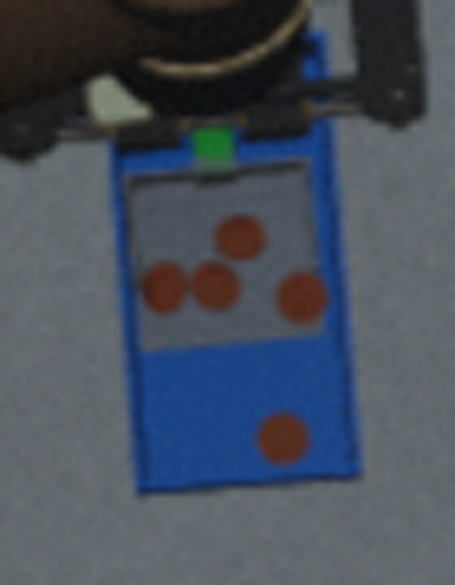

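Request:
{"api": "jog_arm", "payload": {
  "commands": [
    {"x": 0,"y": 0.25,"z": 0.3,"roll": 0},
    {"x": 0,"y": 0.25,"z": 0.25,"roll": 0},
    {"x": -0.8,"y": 0,"z": 0,"roll": 0},
    {"x": -1,"y": 0,"z": 0,"roll": 0},
    {"x": -1,"y": 0,"z": 0,"roll": 0},
    {"x": -1,"y": 0,"z": 0,"roll": 0},
    {"x": -0.8,"y": 0,"z": 0,"roll": 0},
    {"x": -0.6,"y": 0,"z": 0,"roll": 0},
    {"x": -0.4,"y": 0,"z": 0,"roll": 0},
    {"x": -0.2,"y": 0,"z": 0,"roll": 0}
  ]
}}

```text
clock: 19.75
tool_pos: [0.5623, -0.003, 0.0578]
orientation: [-180.0, -0.0, 4.2]
force: [3.5, -0.6, 2.9]
opening: 0.0199
```

Request:
{"api": "jog_arm", "payload": {
  "commands": [
    {"x": -0.2,"y": 0,"z": 0,"roll": 0},
    {"x": -0.2,"y": 0,"z": 0,"roll": 0},
    {"x": 0,"y": 0,"z": 0,"roll": 0}
  ]
}}

```text
clock: 20.05
tool_pos: [0.5586, -0.0033, 0.0577]
orientation: [-180.0, -0.0, 4.2]
force: [3.8, 2.2, 2.7]
opening: 0.0199
```

Run:
```python
from hw import *
o,s=snap('top','t17'); print(o['tool_pos'],o['orientation'],o['force'])
cv2.imwrite('pics/t17c.png',cv2.resize(s['image'][170:260,230:300,::-1],None,fx=6.5,fy=6.5,interpolation=2))
```

```text
[ 0.5585662  -0.00331046  0.05765876] [-1.79999191e+02 -2.49293917e-02  4.19729083e+00] [3.75352255 2.15505876 2.70124566]
```

View pics/t17c.png

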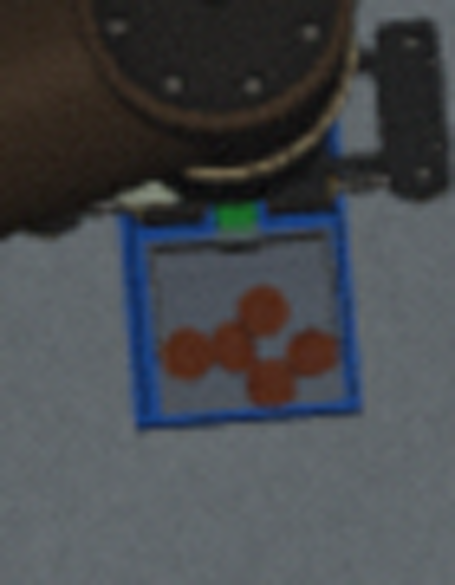

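Request:
{"api": "jog_arm", "payload": {
  "commands": [
    {"x": 0,"y": 0,"z": -0.2,"roll": 0},
    {"x": 0,"y": 0,"z": -0.4,"roll": 0},
    {"x": 0.4,"y": 0,"z": -0.1,"roll": 0},
    {"x": 1,"y": 0,"z": 0,"roll": 0},
    {"x": 1.7,"y": 0,"z": 0,"roll": 0},
    {"x": 2.4,"y": 0,"z": 0,"roll": 0},
    {"x": 0,"y": 0,"z": 0,"roll": 0},
    {"x": 0,"y": 0,"z": 0,"roll": 0}
  ]
}}

```text
clock: 20.9
tool_pos: [0.6132, 0.0005, 0.0636]
orientation: [180.0, 0.1, 4.2]
force: [0.3, 0.4, -2.8]
opening: 0.0199
```

Run:
```python
from hw import *
o,s=snap('top','t18'); print(o['tool_pos'],o['orientation'],o['force'])
cv2.imwrite('pics/t18c.png',cv2.resize(s['image'][160:250,230:300,::-1],None,fx=6.5,fy=6.5,interpolation=2))
```

```text
[6.13169426e-01 5.13552304e-04 6.35515792e-02] [1.79988678e+02 1.05480806e-01 4.16265362e+00] [ 0.32303473  0.36909213 -2.79555379]
```

View pics/t18c.png

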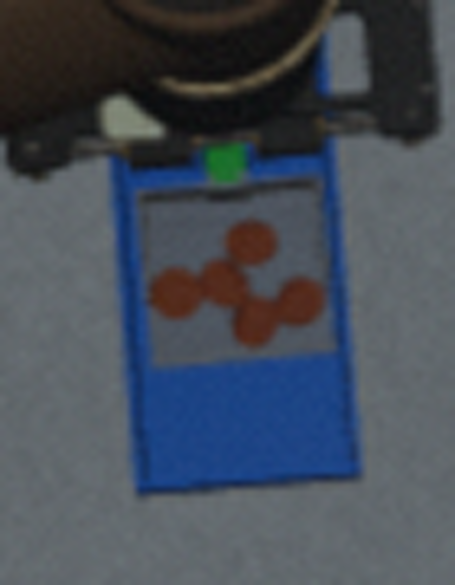

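Request:
{"api": "jog_arm", "payload": {
  "commands": [
    {"x": 0,"y": 0,"z": -1,"roll": 0},
    {"x": 0,"y": 0,"z": -2,"roll": 0},
    {"x": 0,"y": 0,"z": -2.7,"roll": 0},
    {"x": 0,"y": 0,"z": -2.4,"roll": 0},
    {"x": 0,"y": 0,"z": -1.5,"roll": 0},
    {"x": 0,"y": 0,"z": -0.8,"roll": 0},
    {"x": 0,"y": 0,"z": 0,"roll": 0}
  ]
}}

```text
clock: 21.65
tool_pos: [0.6135, 0.0008, 0.1702]
orientation: [-180.0, -0.1, 4.2]
force: [0.6, 0.6, -2.6]
opening: 0.0194
```

Request:
{"api": "jog_arm", "payload": {
  "commands": [
    {"x": 0.2,"y": 0.7,"z": 0,"roll": 0},
    {"x": 0.4,"y": 1.4,"z": 0,"roll": 0},
    {"x": 0.6,"y": 2.2,"z": 0,"roll": 0},
    {"x": 0.6,"y": 3,"z": 0,"roll": 0},
    {"x": 0.7,"y": 3.6,"z": 0,"roll": 0},
    {"x": 0.7,"y": 4,"z": 0,"roll": 0},
    {"x": 0.7,"y": 4,"z": 0,"roll": 0},
    {"x": 0.7,"y": 3.5,"z": 0,"roll": 0},
    {"x": 0.6,"y": 2.8,"z": 0,"roll": 0},
    {"x": 0.5,"y": 2.2,"z": 0,"roll": 0},
    {"x": 0.3,"y": 1.6,"z": 0,"roll": 0},
    {"x": 0.2,"y": 0.9,"z": 0,"roll": 0}
  ]
}}

```text
clock: 22.85
tool_pos: [0.6964, -0.2951, 0.1669]
orientation: [-180.0, 0.1, 4.1]
force: [-0.1, 0.5, -3.4]
opening: 0.0198
```

Request:
{"api": "jog_arm", "payload": {
  "commands": [
    {"x": 0,"y": 0.3,"z": 0,"roll": 0},
    {"x": 0,"y": 0,"z": 0,"roll": 0},
    {"x": 0,"y": 0,"z": 0,"roll": 0}
  ]
}}

```text
clock: 23.15
tool_pos: [0.6971, -0.2951, 0.1687]
orientation: [-180.0, -0.0, 4.2]
force: [-0.1, -0.5, -2.5]
opening: 0.0198
```

Run:
```python
from hw import *
o,s=snap('top','t19'); print(o['tool_pos'],o['orientation'],o['force'])
cv2.imwrite('pics/t19c.png',cv2.resize(s['image'][120:270,300:440,::-1],None,fx=4,fy=4,interpolation=2))
```

```text
[ 0.6970811  -0.29508264  0.16873047] [-1.79988498e+02 -5.19003327e-03  4.23972873e+00] [-0.11974097 -0.51966619 -2.54200652]
```

View pics/t19c.png

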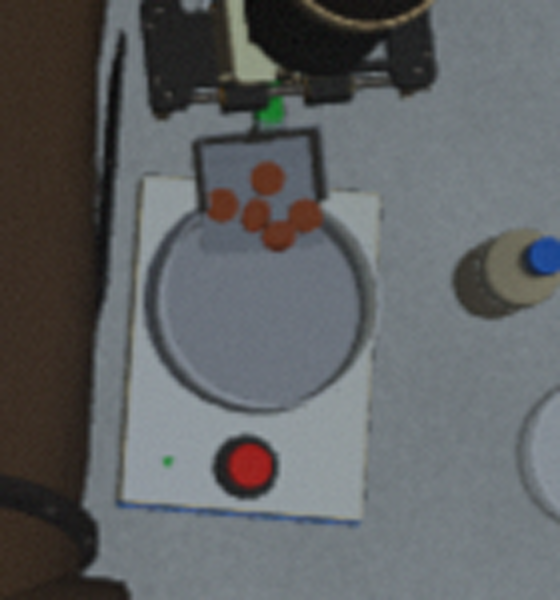

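Run:
```python
from hw import *
o,s=snap('top')
print('dish',atz(s,(365.5,196.3),.09), 'L/R/T/B',[atz(s,p,.09)[:2].round(3) for p in [(300+147/4,120+305/4),(300+376/4,196),(365,120+200/4),(365,120+411/4)]])
print('lip',atz(s,(300+203/4,120+252/4),.116),atz(s,(300+325/4,120+243/4),.116))
```

```text
dish [ 0.53920008 -0.30761619  0.09      ] L/R/T/B [array([ 0.541, -0.221]), array([ 0.538, -0.394]), array([ 0.62 , -0.309]), array([ 0.459, -0.303])]
lip [ 0.57681039 -0.26024762  0.116     ] [ 0.58175835 -0.35143608  0.116     ]
```

Request:
{"api": "jog_arm", "payload": {
  "commands": [
    {"x": 0,"y": 0.1,"z": 0.7,"roll": 0},
    {"x": 0,"y": 0,"z": 0.7,"roll": 0},
    {"x": -0.8,"y": 0,"z": 0,"roll": 0},
    {"x": -1.7,"y": 0,"z": 0,"roll": 0},
    {"x": -2.5,"y": 0,"z": 0,"roll": 0},
    {"x": 2.5,"y": 0,"z": 0,"roll": 0},
    {"x": 1.8,"y": 0,"z": 0,"roll": 0},
    {"x": 1.2,"y": 0,"z": 0,"roll": 0},
    {"x": 0.5,"y": 0,"z": 0,"roll": 0},
    {"x": 0,"y": 0,"z": 0,"roll": 0}
  ]
}}

```text
clock: 24.25
tool_pos: [0.7072, -0.2961, 0.1539]
orientation: [-180.0, 0.0, 4.2]
force: [0.4, -0.2, -2.5]
opening: 0.0204
```

Run:
```python
from hw import *
o,s=snap('top','t20'); print(o['tool_pos'],o['orientation'],o['force'])
cv2.imwrite('pics/t20c.png',cv2.resize(s['image'][120:270,300:440,::-1],None,fx=4,fy=4,interpolation=2))
```

```text
[ 0.70721463 -0.29605323  0.15394637] [-1.79985201e+02  4.34945240e-02  4.20934883e+00] [ 0.38204626 -0.24960586 -2.47905523]
```

View pics/t20c.png

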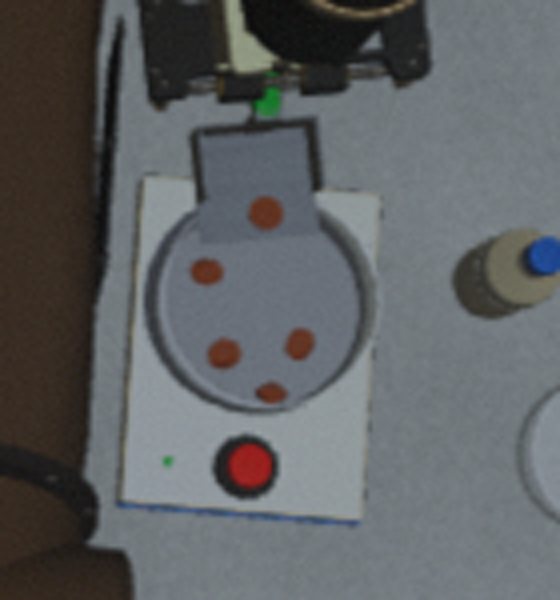

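Request:
{"api": "jog_arm", "payload": {
  "commands": [
    {"x": -0.8,"y": 0,"z": 0,"roll": 0},
    {"x": -1.5,"y": 0,"z": 0,"roll": 0},
    {"x": -2,"y": 0,"z": 0,"roll": 0},
    {"x": 2.2,"y": 0,"z": 0,"roll": 0},
    {"x": 1.6,"y": 0,"z": 0,"roll": 0},
    {"x": 1.0,"y": 0,"z": 0,"roll": 0},
    {"x": 0.4,"y": 0,"z": 0,"roll": 0},
    {"x": 0,"y": 0,"z": 0,"roll": 0}
  ]
}}

```text
clock: 25.1
tool_pos: [0.7159, -0.2955, 0.1542]
orientation: [-180.0, 0.0, 4.2]
force: [-0.5, 0.4, -1.4]
opening: 0.0197
```

Run:
```python
from hw import *
o,s=snap('top','t21'); print(o['tool_pos'],o['orientation'],o['force'])
cv2.imwrite('pics/t21c.png',cv2.resize(s['image'][120:270,300:440,::-1],None,fx=4,fy=4,interpolation=2))
```

```text
[ 0.71590291 -0.29551592  0.15421234] [-1.79986139e+02  3.00643349e-02  4.19565853e+00] [-0.53613956  0.42415963 -1.40554537]
```

View pics/t21c.png

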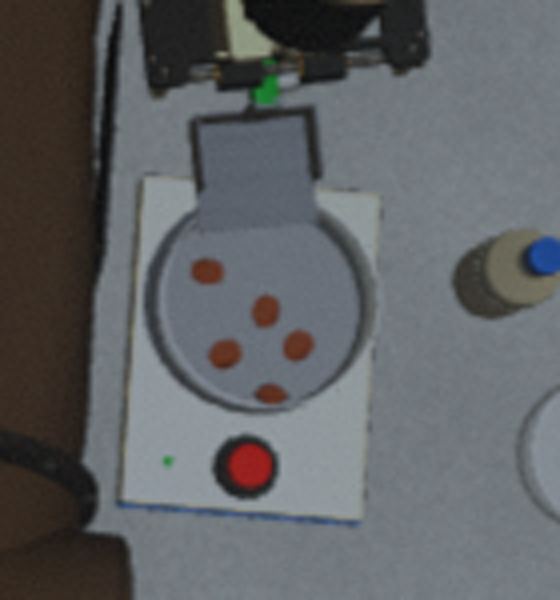

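Request:
{"api": "jog_arm", "payload": {
  "commands": [
    {"x": 0,"y": 0,"z": -1.5,"roll": 0},
    {"x": 0,"y": 0,"z": -2,"roll": 0},
    {"x": -0.3,"y": -2,"z": 0,"roll": 0},
    {"x": -0.6,"y": -3.5,"z": 0,"roll": 0},
    {"x": -0.7,"y": -4.6,"z": 0,"roll": 0},
    {"x": -0.7,"y": -4.6,"z": 0,"roll": 0},
    {"x": -0.7,"y": -4.6,"z": 0,"roll": 0},
    {"x": -0.7,"y": -4.6,"z": 0,"roll": 0},
    {"x": -0.7,"y": -4.6,"z": 0,"roll": 0},
    {"x": -0.7,"y": -4.6,"z": 0,"roll": 0},
    {"x": -0.7,"y": -4.6,"z": 0,"roll": 0},
    {"x": -0.7,"y": -4.6,"z": 0,"roll": 0}
  ]
}}

```text
clock: 26.35
tool_pos: [0.6198, 0.123, 0.1915]
orientation: [-180.0, -0.1, 4.2]
force: [1.2, 0.4, -2.6]
opening: 0.0198
```

Request:
{"api": "jog_arm", "payload": {
  "commands": [
    {"x": -0.7,"y": -4.6,"z": 0,"roll": 0},
    {"x": -0.7,"y": -4.6,"z": 0,"roll": 0},
    {"x": -0.7,"y": -4.6,"z": 0,"roll": -0.003},
    {"x": -0.7,"y": -3.5,"z": 0,"roll": 0},
    {"x": 0,"y": -1.5,"z": 0,"roll": 0},
    {"x": 0,"y": 0,"z": 0,"roll": 0}
  ]
}}

```text
clock: 26.95
tool_pos: [0.5783, 0.3089, 0.1907]
orientation: [-180.0, -0.1, 4.5]
force: [-0.6, -1.1, -2.0]
opening: 0.0194
```

Request:
{"api": "jog_arm", "payload": {
  "commands": [
    {"x": 0,"y": 0,"z": 2,"roll": 0},
    {"x": 0,"y": 0,"z": 3.5,"roll": 0},
    {"x": 0,"y": 0,"z": 3.5,"roll": 0},
    {"x": 0,"y": 0,"z": 2.5,"roll": 0},
    {"x": 0,"y": 0,"z": 1.2,"roll": 0},
    {"x": 0,"y": 0,"z": 0.2,"roll": 0},
    {"x": 0,"y": 0,"z": 0,"roll": 0}
  ]
}}

```text
clock: 27.65
tool_pos: [0.5794, 0.3068, 0.0617]
orientation: [-180.0, -0.1, 4.3]
force: [-0.1, -0.5, -2.1]
opening: 0.0198
```

Request:
{"api": "jog_arm", "payload": {
  "commands": [
    {"x": 0,"y": 0,"z": 0.2,"roll": 0},
    {"x": 0,"y": 0,"z": 0.1,"roll": 0},
    {"x": 0,"y": 0,"z": 0,"roll": 0}
  ]
}}

```text
clock: 27.95
tool_pos: [0.5798, 0.3077, 0.0593]
orientation: [-179.9, -0.2, 4.4]
force: [2.5, -1.0, 3.0]
opening: 0.0202
```

Request:
{"api": "jog_arm", "payload": {
  "commands": [
    {"x": 0,"y": 0,"z": 0.1,"roll": 0},
    {"x": 0,"y": 0,"z": 0.1,"roll": 0},
    {"x": 0,"y": 0,"z": 0,"roll": 0}
  ]
}}

```text
clock: 28.25
tool_pos: [0.5793, 0.3075, 0.0563]
orientation: [-179.9, -0.1, 4.4]
force: [3.0, 0.0, 5.2]
opening: 0.0199
```

Flat on the mat (same height as at the first grasp). Open.

Request:
{"api": "jog_arm", "payload": {
  "commands": [
    {"x": 0,"y": 0,"z": 0,"roll": 0},
    {"x": 0,"y": 0,"z": 0,"roll": 0},
    {"x": 0,"y": 0,"z": 0,"roll": 0},
    {"x": 0,"y": 0,"z": 0,"roll": 0},
    {"x": 0,"y": 0,"z": 0,"roll": 0}
  ],
  "gripper": 6
}}

```text
clock: 28.75
tool_pos: [0.5783, 0.3068, 0.0553]
orientation: [180.0, 0.0, 4.4]
force: [-0.2, 0.0, 0.3]
opening: 0.0547
```

Request:
{"api": "jog_arm", "payload": {
  "commands": [
    {"x": 0,"y": 0,"z": -1,"roll": 0},
    {"x": 0,"y": 0,"z": -3,"roll": 0},
    {"x": 0,"y": 0,"z": -4,"roll": 0},
    {"x": 0,"y": 0,"z": -4,"roll": 0},
    {"x": 0,"y": 0,"z": -1,"roll": 0}
  ]
}}

```text
clock: 29.25
tool_pos: [0.5807, 0.3083, 0.192]
orientation: [-179.8, -0.4, 4.4]
force: [-0.1, 0.9, 0.5]
opening: 0.0599
```

Run:
```python
from hw import *
o,s=snap('wrist','w20'); print(o['tool_pos'],o['opening'],o['force'])
```

```text
[0.58070913 0.30827714 0.19202191] 0.05993948382093005 [-0.08321883  0.89674439  0.5306864 ]
```

View pics/w20.png

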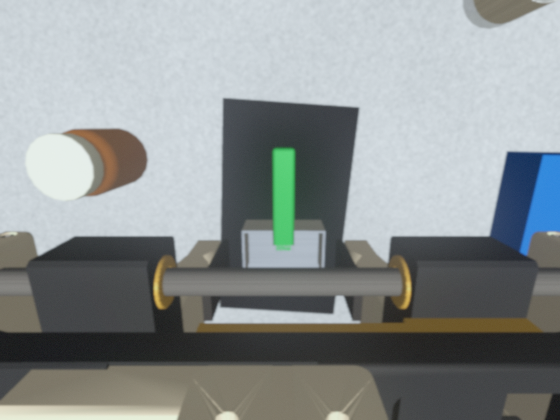

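Request:
{"api": "jog_arm", "payload": {
  "commands": [
    {"x": -0.7,"y": 2,"z": 0,"roll": 0},
    {"x": -1.2,"y": 3.5,"z": 0,"roll": 0},
    {"x": -1.5,"y": 4.4,"z": 0,"roll": 0},
    {"x": -1.5,"y": 4.4,"z": 0,"roll": 0},
    {"x": -1.5,"y": 4.4,"z": 0,"roll": 0},
    {"x": -1.5,"y": 4.4,"z": 0,"roll": 0},
    {"x": -1.5,"y": 4.4,"z": 0,"roll": 0},
    {"x": -1.5,"y": 4.4,"z": 0,"roll": 0},
    {"x": -1.5,"y": 4.4,"z": 0,"roll": 0},
    {"x": -1.5,"y": 4.4,"z": 0,"roll": 0},
    {"x": -1.5,"y": 4.4,"z": 0,"roll": 0},
    {"x": -1.5,"y": 4.4,"z": 0,"roll": 0}
  ],
  "gripper": 0
}}

```text
clock: 30.5
tool_pos: [0.4466, -0.201, 0.1856]
orientation: [-180.0, -0.0, 4.4]
force: [1.3, -0.7, -0.5]
opening: 0.0004
```

Request:
{"api": "jog_arm", "payload": {
  "commands": [
    {"x": -1.5,"y": 4.4,"z": 0,"roll": 0},
    {"x": -1.3,"y": 3.5,"z": 0,"roll": 0},
    {"x": -0.6,"y": 1.5,"z": 0,"roll": 0},
    {"x": 0,"y": 0,"z": 0,"roll": 0}
  ]
}}

```text
clock: 30.9
tool_pos: [0.4197, -0.2974, 0.185]
orientation: [-180.0, 0.1, 4.2]
force: [0.3, 0.9, -0.2]
opening: 0.0005
```

Run:
```python
from hw import *
o,s=snap('wrist','w21'); s=wcam(o,s); print(o['tool_pos'],o['opening'],o['force'])
im=s['image'].astype(int); m=((im[...,0]>im[...,1]+60)&(im[...,0]>im[...,2]+60)).astype(np.uint8)
n,l,st,ce=cv2.connectedComponentsWithStats(m)
for i in range(1,n):
    if st[i,4]>50: print(ce[i],st[i],atz(s,ce[i],.058))
```

```text
[ 0.41966272 -0.29742332  0.18497257] 0.0005335065220268482 [ 0.26621779  0.86857598 -0.18896012]
[268.37142857  18.6       ] [255  15  24  10  70] [ 0.57433068 -0.27530855  0.058     ]
[282.33296214 197.82962138] [266 182  34  33 898] [ 0.42121319 -0.29834414  0.058     ]
```

View pics/w21.png

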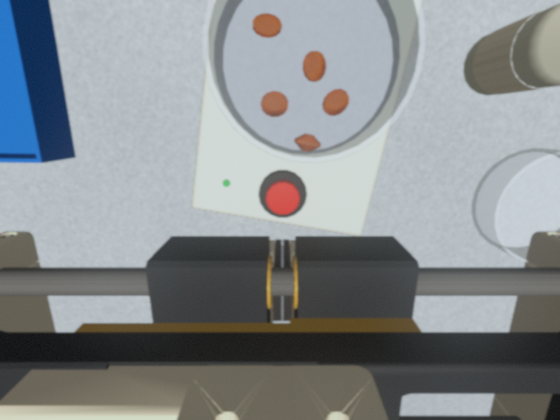

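Request:
{"api": "jog_arm", "payload": {
  "commands": [
    {"x": 0.1,"y": 0,"z": 2,"roll": 0},
    {"x": 0,"y": 0,"z": 3.5,"roll": 0},
    {"x": 0,"y": 0,"z": 3.5,"roll": 0},
    {"x": 0,"y": 0,"z": 2,"roll": 0},
    {"x": 0,"y": 0,"z": 0.8,"roll": 0},
    {"x": 0,"y": 0,"z": 0,"roll": 0}
  ]
}}

```text
clock: 31.55
tool_pos: [0.4218, -0.2949, 0.0669]
orientation: [-180.0, 0.1, 4.4]
force: [-0.1, 0.4, 0.4]
opening: 0.0002
```

Request:
{"api": "jog_arm", "payload": {
  "commands": [
    {"x": 0,"y": 0,"z": 0.5,"roll": 0},
    {"x": 0,"y": 0,"z": 0.5,"roll": 0},
    {"x": 0,"y": 0,"z": 0,"roll": 0}
  ]
}}

```text
clock: 31.85
tool_pos: [0.4228, -0.2958, 0.058]
orientation: [180.0, -0.1, 4.4]
force: [0.5, 0.4, 2.9]
opening: 0.0002
```

Request:
{"api": "jog_arm", "payload": {
  "commands": [
    {"x": 0,"y": 0,"z": 0.4,"roll": 0},
    {"x": 0,"y": 0,"z": 0.4,"roll": 0},
    {"x": 0,"y": 0,"z": 0.3,"roll": 0},
    {"x": 0,"y": 0,"z": 0,"roll": 0}
  ]
}}

```text
clock: 32.25
tool_pos: [0.4229, -0.2959, 0.0469]
orientation: [180.0, -0.1, 4.4]
force: [0.3, 2.7, 7.7]
opening: 0.0005
```

Request:
{"api": "jog_arm", "payload": {
  "commands": [
    {"x": 0,"y": 0,"z": 0.2,"roll": 0},
    {"x": 0,"y": 0,"z": 0,"roll": 0}
  ]
}}

```text
clock: 32.45
tool_pos: [0.423, -0.296, 0.0461]
orientation: [179.9, -0.1, 4.4]
force: [-3.2, 5.1, 18.8]
opening: 0.0003
```

Request:
{"api": "jog_arm", "payload": {
  "commands": [
    {"x": 0,"y": 0,"z": 0,"roll": 0},
    {"x": 0,"y": 0,"z": 0,"roll": 0},
    {"x": 0,"y": 0,"z": -1,"roll": 0},
    {"x": 0,"y": 0,"z": -2,"roll": 0},
    {"x": 0,"y": 0,"z": -3,"roll": 0},
    {"x": 0,"y": 0,"z": -4,"roll": 0},
    {"x": 0,"y": 0,"z": -4,"roll": 0},
    {"x": 0,"y": 0,"z": 0,"roll": 0}
  ]
}}

```text
clock: 33.25
tool_pos: [0.4246, -0.2971, 0.1899]
orientation: [179.8, -0.5, 4.4]
force: [0.1, 0.3, 0.2]
opening: 0.0006
```

Request:
{"api": "jog_arm", "payload": {
  "commands": [
    {"x": 0,"y": -2,"z": -1,"roll": 0},
    {"x": 0,"y": -4,"z": 0,"roll": 0},
    {"x": 0,"y": -4,"z": 0,"roll": 0},
    {"x": 0,"y": -4,"z": 0,"roll": 0},
    {"x": 0,"y": -4,"z": 0,"roll": 0},
    {"x": 0,"y": -2,"z": 0,"roll": 0},
    {"x": 0,"y": 0,"z": 0,"roll": 0}
  ]
}}

```text
clock: 33.95
tool_pos: [0.4063, -0.0945, 0.1942]
orientation: [-180.0, -0.0, 4.5]
force: [0.5, 0.2, -0.1]
opening: 0.0004
```

Run:
```python
from hw import *
o,s=snap('top','t30'); print(o['clock'],o['tool_pos'],o['force'])
for n,b in [('plunger',(345,225,380,250))]:
    im=s['image'].astype(int); m=((im[...,0]>im[...,1]+40)&(im[...,0]>im[...,2]+40)); m[:225]=0;m[250:]=0;m[:,:345]=0;m[:,380:]=0
    ys,xs=np.nonzero(m); print(n,xs.mean(),ys.mean(),len(xs))
    s0=cv2.imread('pics/top0.png')[...,::-1].astype(int); m=((s0[...,0]>s0[...,1]+40)&(s0[...,0]>s0[...,2]+40)); m[:225]=0;m[250:]=0;m[:,:345]=0;m[:,380:]=0
    ys,xs=np.nonzero(m); print('before',xs.mean(),ys.mean(),len(xs))
cv2.imwrite('pics/t30c.png',cv2.resize(s['image'][100:270,320:480,::-1],None,fx=3.5,fy=3.5,interpolation=2))
snap('scene','s30')
```

```text
33.95 [ 0.40630736 -0.09453939  0.19424888] [ 0.54274676  0.22653101 -0.05110659]
plunger 361.9791666666667 235.94791666666666 96
before 362.0531914893617 235.87234042553192 94
```

View pics/t30.png

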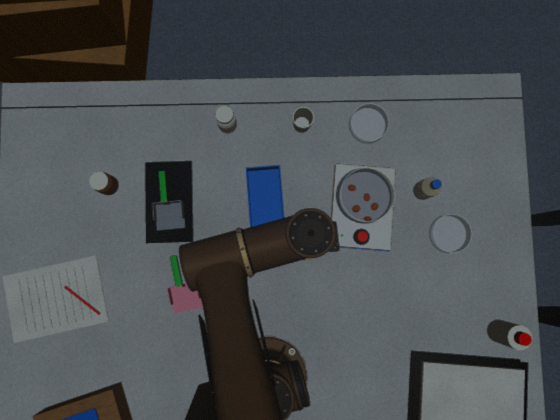

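View pics/t30c.png

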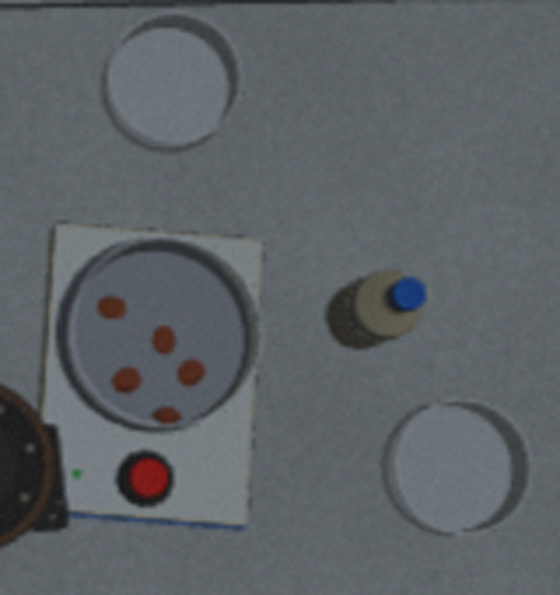

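View pics/s30.png

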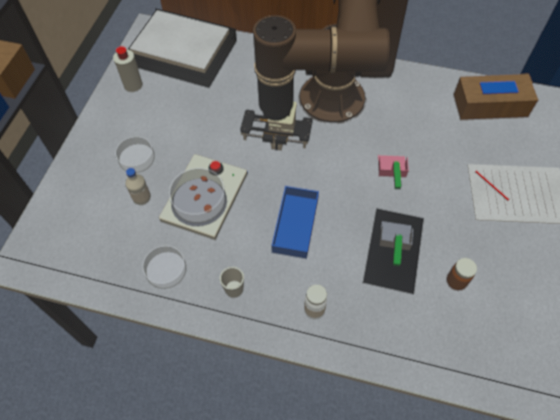

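The final pictures show five lumps in the dish, which has not moved, and an empty tray. The scoop stands on its mat, the plunger is back out and the bystanders are where they were. I'm handing in the job.

```bash
python3 -c "
from plant import ctrl
print(ctrl.close_job())"
```

```text
the job is handed in; nothing more can be done
None
```

The job is done and handed in at about 34 s of robot time. All five lumps are in the large dish, the plunger was pressed fully down and released, and the scoop is standing on its mat.

- **Scooping:** I drove the scoop along the tray floor to the end wall. One lump slid back off into the tray twice, and I scooped it up again each time. The fingers never touched a lump.
- **Emptying into the dish:** the moves I had could not tilt the tool, so I did not tip the scoop. I held it level about 1 cm above the rim and used two quick forward-and-back strokes. The lumps slid off the open nose, four on the first stroke and one on the second.
- **Order:** I put the scoop back on its mat before pressing the plunger, but only after all five lumps were in.
- **Plunger:** I pressed it with closed fingers until it bottomed, at about 19 N. It had travelled about 12 mm.

**Last checks:** the top and scene pictures show five lumps in the dish, an empty tray and the dish in its place. The scoop is flat on the mat, and the bottles, jar and cup appear where they started. The plunger's pixel position and size match the start picture, so it had sprung back. None of these last checks failed. The one disagreement was about 2 mm in y (up to 5 mm in x) between the camera and robot positions, which I allowed for.

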